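# Press a hub's bush home with the locking pliers and release it

## Task

Use the bench-mounted locking pliers to press the brass bush fully home in the aluminium hub that stands in their mouth: swing the black handle down past centre, then take the hand right off the pliers for a moment so that they are seen to stay locked by themselves. Then press the red release lever down to free the hub, let the handle spring fully open, take the hub out from under the jaw and lower it into the red bin next to the pliers, setting it down upright on the bin's floor. Leave the bin, the tape measure, the small cast hub and the brass spacer where they are.

Things in the scene. Friction and masses are not known exactly. Their poses are not given: they have to be found in the camera images.
- clamp: locking pliers fixed to the bench on a grey base 225x84 mm. Origin on the bench under the centre of the round seat; x axis level, along the pliers from handle to jaw mouth; z up; all parts swing in its x-z plane. Side plates at x -127 to -51 mm, 55 mm wide, 122 mm high; a post behind them and a fixed lower handle reach to x -206 mm, at most 90 and 45 mm high. Coordinates 'in the pliers' frame' are (x,y,z) mm from here. Base reaches from x -181 to +45 mm
- seat (a point): centre of the round seat where the hub stands: (0,0,35) in the pliers' frame; steel, 78 mm wide, with a 5 mm high rim round the hub's flange: lift the hub at least 8 mm before drawing it sideways
- jaw_pad (a point): underside of the black pad (20 mm diameter) on the 24 mm wide moving jaw. Open, it hangs about 137 mm above the bench over the hub, the jaw rising behind it to 175 mm, nothing beyond x = +8 mm in the pliers' frame: no room for an upright gripper over the hub. Lean the gripper 30 to 45 degrees, its back toward the pliers' +x, and draw the hub out to +x and up
- handle_pivot (a point): axis of the moving handle: (-109,0,112) in the pliers' frame
- handle (a joint): angle of the black handle, rad: 0 = open (rises 1.07 rad above level, away from the jaw), grows as it is pushed down; dead centre 0.95; 1.07 = stop, level, locked. The jaw follows. A light spring returns it to 0. Pressing the bush takes up to 15 N at the push point between 0.6 and 0.85; past 0.95 the resistance vanishes, it snaps to 1.07 and stays
- handle_push (a point): where to push the handle: middle of its upper face, 104 mm from the pivot; z axis = normal of that face. Handle 22 mm wide, 16 mm thick, axis through the pivot (upper face 10 mm above it), ends 122 mm from the pivot. The point runs on an arc about the pivot; locked it is 122 mm above the bench
- release (a joint): angle of the red release lever, rad: 0 = at rest, 0.7 = pressed right down; hinged under the handle 19 mm from the handle pivot. Locked, its nose meets the frame at about 0.1; pressing on to 0.4 (up to 10 N at the pad, which goes down about 35 mm) pries the handle back over centre and it jumps up to about 0.7; pressing further only pushes it down again. Springs back when let go
- release_pad (a point): middle of the top of the red thumb pad beyond the handle's end, 146 mm from the handle pivot; pad 38 mm along the handle, 26 wide, 7 thick. Locked it lies 104 mm above the bench. While a finger holds it down the handle opens only part of the way; as the finger goes up the handle follows (handle and pad then reach 250 mm above the bench) and springs open
- hub_centre (a point): middle of the aluminium hub, on its axis, 20 mm above its underside; point z axis up. Flange 64 mm diameter, 10 mm thick; boss above it 40 mm diameter from 12 to 36 mm over the underside: grip the boss about 27 mm over the underside. 0.25 to 0.5 kg
- hub: the same aluminium hub; origin at the centre of its underside
- bush (a joint): how far the brass bush (head 25 mm diameter, 3 mm thick, on top of the boss) is pressed in, m: 0 to 0.001 at the start (gap of 3 to 4 mm under the head), 0.004 = fully home, head down on the boss. Moves stiffly, at about 22 N
- bin: red open parts bin on the near part of the bench next to the pliers (not the one at the back), 142 (x) by 179 (y) by 70 mm high, loose, 0.5 kg. Origin under its centre on the bench; floor 3 mm thick, inside from x -53 to 60 and y -76 to 76 mm; its front wall (-x, toward the robot) is only 34 mm high
- tape: yellow tape measure, 65x73x40 mm, bystander; origin under its centre
- cast_hub: small grey cast hub, 62 mm diameter, 31 mm high, bystander; origin under its centre
- spacer: brass spacer, 29 mm diameter, 21 mm high, bystander; origin under its centre
Mind the look-alikes: they are no part of the job. What is shaped like the hub but blue or turquoise is not meant.

How it is judged:
By the outcome, as a careful person would: the job done as asked, in the order asked, and still so for the second after the job is handed in, with the robot touching nothing.
It also fails if it takes over 64 s, if anything falls off the work surface, if the arm or the gripper's body presses on something with over 40 N, if the wrist force passes 120 N, or if a joint passes its speed limit or range.

## Robot

A 6-joint arm with a two-finger parallel gripper is mounted at the origin on a cart in front of the work surface, level with it; the furniture and walls round the work are solid. World frame = base frame: x ahead of the robot, y to its left, z up, the work surface at z = 0. Lengths are in m, angles in rad, forces in N, time in s.
With the tool pointing down it reaches from about 0.3 to 0.85 m from the base axis. Payload 4.2 kg.
Tool frame: the origin (TCP) lies at the very end of the fingers, on their centre line; the grasp point (between the pads) lies 19 mm behind it; z points along the fingers, y is the line along which they close (so a half turn about z gives the same grasp; the last joint's range is limited). The gripper opens to 91 mm and grips with 3 to 60 N. Pads are 32 mm wide; open, the fingers measure 118 mm over their backs; the gripper's body (76 mm by 178 mm) begins 60 mm behind the grasp point.
Start: joints at [-1.27, 0.32, 1.565, -0, 1.257, -0.02], TCP at [0.181, -0.546, 0.214] pointing down, gripper open.
Joint ranges: [-3.11, 3.11], [-0.84, 2.01], [0.21, 2.61], [-1.34, 4.49], [0.05, 2.63], [-2.56, 2.56]. Speed limits (rad/s): [2.57, 2.57, 3.14, 3.14, 3.14, 3.14].

## Interface

Orientations are given as a rotation vector (axis times angle).
In Python, from plant import arm gives the robot as it stands. The module is installed in compiled form; this text tells all that it offers.
- The arm moves only by the tool play_rows, never from a script. Its argument "increments" is a list of rows, each a list of 7 numbers: the shift along the world's x, y, z as a fraction of full scale, then the turn, a rotation vector about the world's x, y, z as a fraction of full scale, then the opening, from 0 (shut) to 1 (fully open). In form: [[dx, dy, dz, ax, ay, az, claw], ...]. A call has 1 to 5 rows; each row is the pose to reach, as a shift and turn from the pose commanded when the call began; what a row does not reach only later rows make up. Full scale, the value 1, is 100 mm for a shift and 30 degrees for a turn. A row lasts 1/12 s, in which the tool goes at most 41.7 mm and 7.16 degrees, less where a joint would pass 70% of its speed; a pose out of reach is approached as far as the arm can. A call with a number of a shift or a turn outside -1 to 1 is refused whole. A call with a gripper value outside its range is refused whole. The fingers move at their own pace and stop on an object; "force" is the grip in N (left out, the last holds). Time passes only in rows, so rows that repeat a pose let the fingers close. It gives the time, the measured TCP pose, the force, the opening and the grip force at its end, in the units of the state.
- arm.observe(): the state, without advancing time (a new reading comes with each control period).
- arm.capture(name): name is "side" or "top"; returns a dict with "color" (420x560x3 uint8, red, green, blue), "fx", "fy", "cx", "cy" (pixels), "rvec" (rotation vector, rad) and "tvec" (3), from world to camera coordinates, as OpenCV has them. Camera axes: x right, y down, z forward; pixel columns grow to the right and rows downward; lengths in m; the calibration is good to about 2 mm. A picture is of the moment at which its call begins. There is no depth.
- arm.hand_in(): hands the job in; it is judged then, once.
The state is a dict: "clock": time; "q": joint angles; "qd": joint speeds; "tau": joint torques, N m; "tcp_pos": TCP position; "tcp_rot": TCP orientation; "wrist_force": force on the tool from outside, world axes, zero at the start; "moment": the same for the moment, N m; "width": finger opening in m; "grasp_force": force on a finger pad.
Only numpy, scipy, OpenCV 4.12 (cv2) and the standard library are available. Lean on these libraries where they do the work, as an engineer would, in place of code of your own. Each camera call takes 0.05 s, during which the arm holds its last target. There are 200 camera calls.

## Working session

There is one attempt and no reset: what is moved stays moved. The work goes in short steps, Python scripts to look and compute and a tool call to move; the robot and the scene stay as the last step left them, time stands still between calls to the robot, and variables do not carry over. Pictures are saved under pics/ and viewed, at most 10 in all, crops included, and the job is handed in when it is done.

Besides the shell and the picture viewer there is one more tool, called after "Emit:" as name(argument=value, ...) on one line, values as JSON. play_rows: Moves the arm, as the interface text tells. Shift numbers are shares of 100 mm and turn numbers shares of 30 degrees, none past 1 either way. Its arguments: {"type":"object","properties":{"increments":{"type":"array","items":{"type":"array","items":{"type":"number","minimum":-1,"maximum":1}}},"force":{"type":"number"}},"required":["increments"]}

```bash
mkdir -p pics; cat > h.py <<'E'
import numpy as np, cv2
from plant import arm
from scipy.spatial.transform import Rotation as R
def cap(n):
    return arm.capture(n)
def K(c): return np.array([[c["fx"],0,c["cx"]],[0,c["fy"],c["cy"]],[0,0,1.]])
def save(c,name,crop=None,s=1):
    im=c["color"][:,:,::-1]
    if crop: x0,y0,x1,y1=crop; im=im[y0:y1,x0:x1]
    cv2.imwrite("pics/"+name,cv2.resize(im,None,fx=s,fy=s,interpolation=cv2.INTER_CUBIC))
def onz(c,u,v,z):
    Rm=cv2.Rodrigues(np.array(c["rvec"],float))[0]; t=np.array(c["tvec"],float)
    d=Rm.T@np.linalg.inv(K(c))@[u,v,1]; o=-Rm.T@t
    return o+d*(z-o[2])/d[2]
def proj(c,P):
    return cv2.projectPoints(np.array(P,float).reshape(-1,3),np.array(c["rvec"],float),np.array(c["tvec"],float),K(c),None)[0][:,0]
E
python3 - <<'E'
from h import *
for n in("side","top"):
    c=cap(n); save(c,n+"0.png",s=1.4)
    Rm=cv2.Rodrigues(np.array(c["rvec"],float))[0]; print(n,c["fx"],-Rm.T@c["tvec"],Rm[2])
print(arm.observe())
E
```

```text
side 400.6459794977343 [ 0.5826107  -0.66577041  0.75837667] [-0.00914597  0.73387969 -0.6792179 ]
top 491.5542225131104 [ 0.37019278 -0.01770834  1.16400215] [ 0.2061885   0.00830495 -0.97847705]
{'clock': 0.1, 'q': array([-1.27000361e+00,  3.20225120e-01,  1.56554029e+00, -9.89755089e-06,
        1.25737581e+00, -1.99841760e-02]), 'qd': array([-4.01785545e-06, -2.73717715e-04, -2.38478035e-03,  1.35235753e-04,
       -1.88213894e-04,  7.64244850e-04]), 'tau': array([ 4.52720042e-04, -4.13331699e+01, -2.32510096e+01,  7.29586976e-02,
        4.21954854e-02, -4.91246135e-05]), 'tcp_pos': array([ 0.18117621, -0.5452488 ,  0.21321248]), 'tcp_rot': array([-3.09975818e+00, -5.01477695e-01,  3.54878622e-04]), 'wrist_force': array([ 0.78488503, -0.59334906, -0.61419316]), 'moment': array([0.03405226, 0.01250767, 0.04104781]), 'grasp_force': 0.0, 'width': 0.09153136520365136}
```

View pics/side0.png

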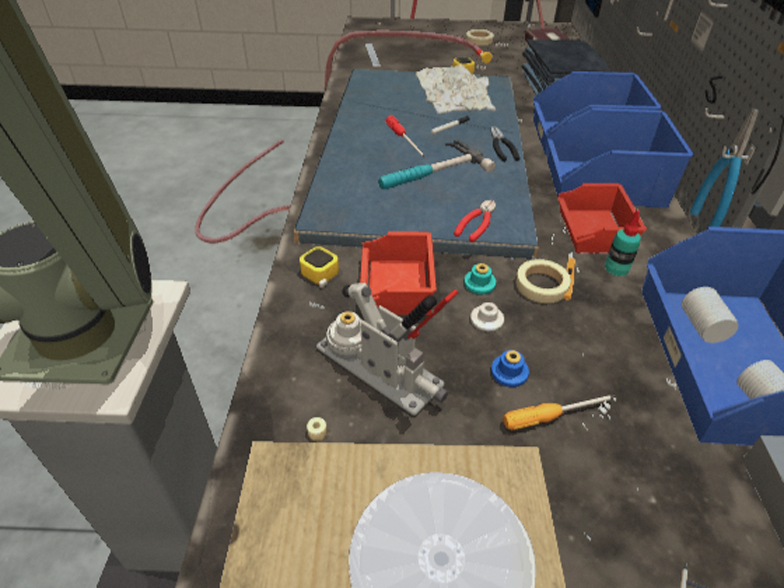

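View pics/top0.png

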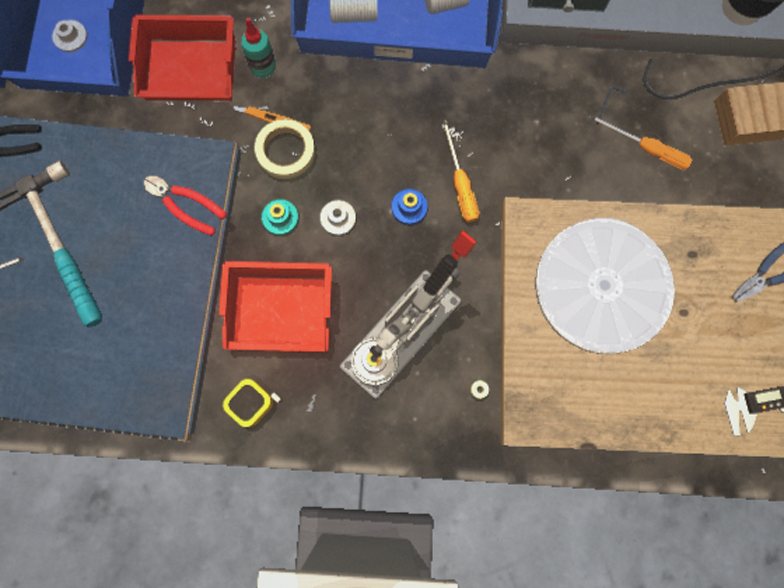

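The side view shows the pliers at (385,345), with the aluminium hub under the jaw at (347,325). The near red bin is at (398,270), the tape at (320,263), the cast hub at (488,317) and the spacer at (316,429). In the top view the hub is at (374,360), the near red bin at (276,307), the red pad at (463,244) and the mouth points to −x/+y. Other candidates are the turquoise hub at (280,215), the blue hub at (409,206) and the back red bin at (183,57). The target hub is the grey one on the seat under the jaw, and the target bin is the one beside the pliers. An enlarged crop will confirm both.

```bash
python3 - <<'E'
from h import *
c=cap("top"); save(c,"t1.png",(150,155,350,300),4)
c=cap("side"); save(c,"s1.png",(205,155,345,300),4)
E
```

```text
(no output)
```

View pics/t1.png

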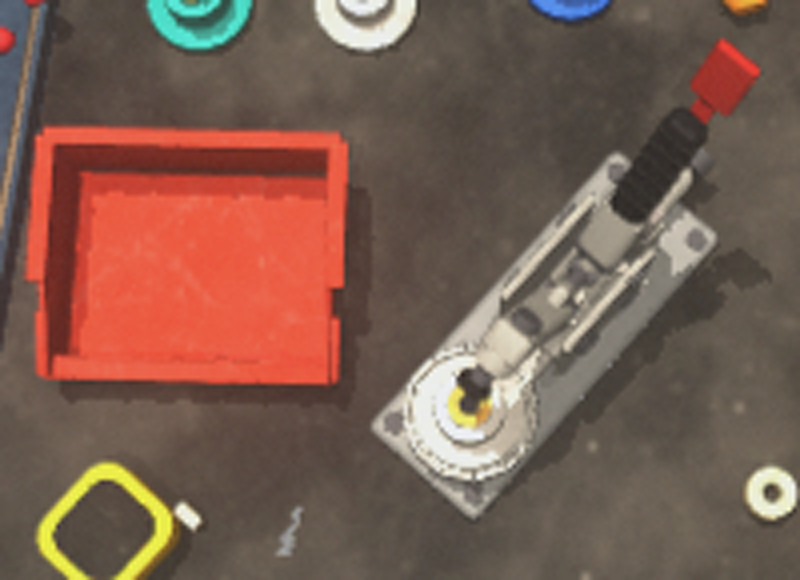

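View pics/s1.png

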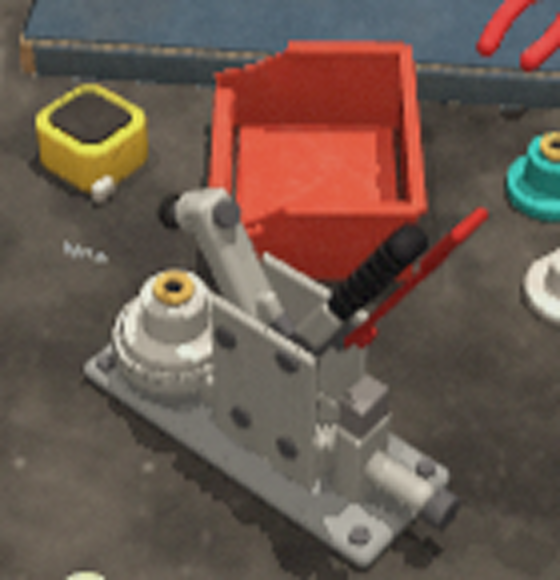

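The crop confirms the grey hub with its brass bush head on the seat at crop (470,412). The base corners are at (374,427), (474,517), (717,240) and (617,153). The near bin's rim corners are at (40,130), (347,133), (338,383) and (42,378).

```bash
python3 - <<'E'
from h import *
from scipy.optimize import least_squares
c=cap("top"); s=cap("side")
f=lambda x,y:(150+(x+.5)/4-.5,155+(y+.5)/4-.5)
g=lambda x,y:(205+(x+.5)/4-.5,155+(y+.5)/4-.5)
uv=np.array([f(374,427),f(474,517),f(717,240),f(617,153)])
P=np.array([[45,-42],[45,42],[-181,42],[-181,-42]])/1000.
uv2=np.array([g(85,370),g(362,566),g(450,470)]); 
def T(p,Q):
    a=p[2]; return np.c_[Q@np.array([[np.cos(a),np.sin(a)],[-np.sin(a),np.cos(a)]])+p[:2]]
for zb in (.006,.010,.014):
  best=None
  for sgn in (1,-1):
    Q=P*[1,sgn]
    def res(p):
        W=np.c_[T(p,Q),np.full(4,zb)]
        # side visible: near corners matched by order found
        return (proj(c,W)-uv).ravel()
    r=least_squares(res,[.3,0,2.3])
    if best is None or r.cost<best[0]: best=(r.cost,sgn,r.x,res(r.x).round(1))
  print(zb,best)
print("flange ctr",onz(c,*f(472,414),.045),"boss top side",onz(s,*g(173,300),.071),"bush head side",onz(s,*g(173,284),.077), "bush top",onz(c,*f(469,406),.077))
for z,q in((.07,(40,130)),(.07,(347,133)),(.034,(338,383)),(.034,(42,378))): print(onz(c,*f(*q),z).round(4))
for z,q in((.07,(412,45)),(.07,(425,213)),(.034,(213,85))):print("side",onz(s,*g(*q),z).round(4))
E
```

```text
0.006 (np.float64(4.990956325870135), 1, array([ 0.4894773 , -0.00654807,  2.48176666]), array([-1.7,  0.1,  0. ,  1.5,  1.6, -0.6,  0.1, -1.3]))
0.01 (np.float64(6.091341332133375), 1, array([ 0.48890354, -0.00645286,  2.48178868]), array([-1.9,  0.2, -0. ,  1.7,  1.8, -0.6,  0.1, -1.5]))
0.014 (np.float64(7.32222150936012), 1, array([ 0.48832991, -0.0063577 ,  2.48181088]), array([-2. ,  0.3, -0.1,  1.9,  1.9, -0.7,  0.2, -1.7]))
flange ctr [ 0.48745659 -0.00715737  0.045     ] boss top side [ 0.48868415 -0.00688516  0.071     ] bush head side [0.48824019 0.00050748 0.077     ] bush top [ 0.48841676 -0.00551703  0.077     ]
[0.6316 0.2501 0.07  ]
[0.6411 0.0745 0.07  ]
[0.5016 0.0712 0.034 ]
[0.4936 0.2416 0.034 ]
side [0.6341 0.2528 0.07  ]
side [0.64   0.0773 0.07  ]
side [0.4918 0.2452 0.034 ]
```

Emit:
play_rows(increments=[[0.5,0.8,0.4,0,0,1,0],[0.5,0.8,0.4,0,0,1,0],[0.5,0.8,0.4,0,0,1,0],[0.5,0.8,0.4,0,0,1,0],[0.5,0.8,0.4,0,0,1,0]])

```text
clock: 0.72
tcp_pos: [0.232, -0.465, 0.2549]
tcp_rot: [2.861, 1.293, -0.0]
wrist_force: [0.1, 0.4, -0.0]
width: 0.0609
grasp_force: 0.0
```

Emit:
play_rows(increments=[[1,0.9,0.4,0,0,1,0],[1,0.9,0.4,0,0,1,0],[1,0.9,0.4,0,0,1,0],[1,0.9,0.4,0,0,1,0],[1,0.9,0.4,0,0,1,0]])

```text
clock: 1.13
tcp_pos: [0.3336, -0.3745, 0.2949]
tcp_rot: [2.428, 1.99, 0.002]
wrist_force: [-0.1, -0.3, -0.2]
width: 0.0275
grasp_force: 0.0
```

Emit:
play_rows(increments=[[1,0.9,0.2,0,0,1,0],[1,0.9,0.2,0,0,1,0],[1,0.9,0.2,0,0,1,0],[1,0.9,0.2,0,0,1,0],[1,0.9,0.2,0,0,1,0]])

```text
clock: 1.55
tcp_pos: [0.4327, -0.2851, 0.3134]
tcp_rot: [-1.834, -2.55, -0.0]
wrist_force: [-1.1, -0.1, -0.0]
width: 0.0002
grasp_force: 0.0
```

Emit:
play_rows(increments=[[1,0.9,0,0,0,1,0],[1,0.9,0,0,0,1,0],[1,0.9,0,0,0,1,0],[1,0.9,0,0,0,1,0],[1,0.9,0,0,0,1,0]])

```text
clock: 1.97
tcp_pos: [0.5321, -0.1958, 0.3124]
tcp_rot: [-1.114, -2.935, 0.001]
wrist_force: [1.1, 0.3, 0.4]
width: 0.001
grasp_force: 0.0
```

```bash
cat >> h.py <<'E'
SEAT=np.array([.488,-.0065,0]); YAW=2.482
Rp=R.from_euler('z',YAW).as_matrix()
def W(x,y,z): return SEAT+Rp@(np.array([x,y,z])/1000)
def loc(p): return (Rp.T@(np.array(p)-SEAT)*1000).round(1)
def toolR(lean): # tool z leaned; back toward pliers +x by lean deg; tool y = -pliers y (yaw 52deg)
    l=np.deg2rad(lean); z=Rp@[-np.sin(l),0,-np.cos(l)]; y=Rp@[0,-1,0]
    return R.from_matrix(np.c_[np.cross(y,z),y,z])
def st(target=None,lean=None):
    o=arm.observe(); print("t",round(o["clock"],2),"tcp",o["tcp_pos"].round(4),"local",loc(o["tcp_pos"]),"F",o["wrist_force"].round(1),"w",round(o["width"],4),"g",round(o["grasp_force"],1),"q",o["q"].round(2))
    if target is not None: print("  shift/100mm",((W(*target)-o["tcp_pos"])*10).round(3))
    if lean is not None: print("  turn/30deg",((toolR(lean)*R.from_rotvec(o["tcp_rot"]).inv()).as_rotvec()/np.deg2rad(30)).round(3))
E
python3 - <<'E'
from h import *
st((-138,0,260),0)
c=cap("top");f=lambda x,y:(150+(x+.5)/4-.5,155+(y+.5)/4-.5)
print("pad",loc(onz(c,*f(726,78),.237)),"end",loc(onz(c,*f(690,116),.224)), "jaw?",loc(onz(c,*f(472,382),.17)))
E
```

```text
t 1.97 tcp [ 0.5321 -0.1958  0.3124] local [-150.8  122.6  312.4] F [1.1 0.3 0.4] w 0.001 g 0.0 q [-0.37  0.26  1.4  -0.    1.48 -1.22]
  shift/100mm [ 0.65   1.047 -0.524]
  turn/30deg [-0.001 -0.004  0.127]
pad [-190.5   -1.1  237. ] end [-167.7   -3.1  224. ] jaw? [ -2.5  -0.9 170. ]
```

Emit:
play_rows(increments=[[0.3,0.6,-0.1,0,0,0.127,0],[0.65,1,-0.3,0,0,0.127,0],[0.65,1,-0.5,0,0,0.127,0],[0.65,1,-0.6,0,0,0.127,0],[0.65,1,-0.6,0,0,0.127,0]])

```text
clock: 2.43
tcp_pos: [0.5941, -0.0962, 0.2496]
tcp_rot: [-1.022, -2.962, 0.003]
wrist_force: [-1.3, -0.1, -0.3]
width: 0.0005
grasp_force: 0.0
```

```bash
python3 - <<'E'
from h import *
st((-138,-1,240),0)
E
```

```text
t 2.43 tcp [ 0.5941 -0.0962  0.2496] local [-138.8    5.9  249.6] F [-1.3 -0.1 -0.3] w 0.0005 g 0.0 q [-0.18  0.35  1.43 -0.    1.37 -1.09]
  shift/100mm [ 0.036  0.059 -0.096]
  turn/30deg [-0.001 -0.016  0.009]
```

Emit:
play_rows(increments=[[0.036,0.059,-0.2,0,0,0,0],[0.036,0.059,-0.35,0,0,0,0],[0.14,-0.02,-0.43,0,0,0,0],[0.24,-0.1,-0.5,0,0,0,0],[0.366,-0.197,-0.66,0,0,0,0]])

```text
clock: 2.85
tcp_pos: [0.6295, -0.1164, 0.19]
tcp_rot: [-1.025, -2.964, -0.002]
wrist_force: [-6.6, 6.5, 2.3]
width: 0.0006
grasp_force: 3.6
```

Emit:
play_rows(increments=[[0,0,0,0,0,0,0],[0.05,-0.04,-0.1,0,0,0,0],[0.1,-0.077,-0.19,0,0,0,0],[0.135,-0.1,-0.29,0,0,0,0],[0.166,-0.13,-0.4,0,0,0,0]])

```text
clock: 3.27
tcp_pos: [0.6477, -0.1308, 0.1517]
tcp_rot: [1.024, 2.97, -0.002]
wrist_force: [-6.4, 2.4, 9.7]
width: 0.0005
grasp_force: 5.2
```

Emit:
play_rows(increments=[[0,0,0,0,0,0,0],[0.015,-0.01,-0.08,0,0,0,0],[0.03,-0.025,-0.16,0,0,0,0],[0.03,-0.025,-0.22,0,0,0,0],[0.03,-0.025,-0.24,0,0,0,0]])

```text
clock: 3.68
tcp_pos: [0.6519, -0.1324, 0.124]
tcp_rot: [1.022, 2.97, -0.001]
wrist_force: [-0.1, -0.6, -0.2]
width: 0.0006
grasp_force: 0.0
```

```bash
python3 - <<'E'
from h import *
st((-205,-1,120),0)
c=cap("side"); save(c,"s2.png",(205,155,345,300),4)
E
```

```text
t 3.68 tcp [ 0.6519 -0.1324  0.124 ] local [-206.7   -0.9  124. ] F [-0.1 -0.6 -0.2] w 0.0006 g 0.0 q [-0.22  0.52  1.47 -0.    1.15 -1.13]
  shift/100mm [-0.013  0.011 -0.04 ]
  turn/30deg [0.001 0.    0.006]
```

View pics/s2.png

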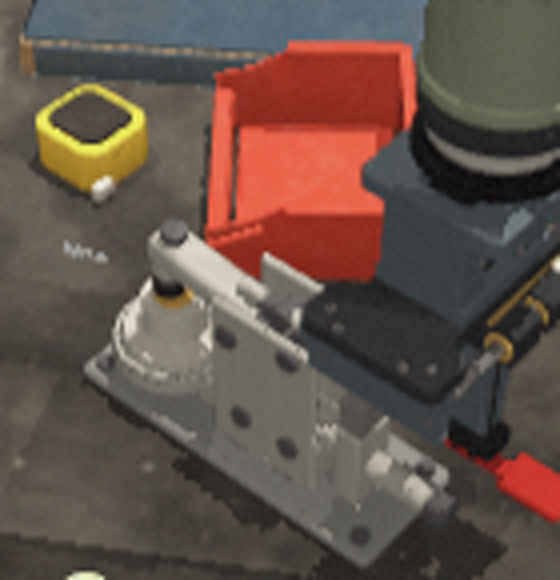

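The handle is level, with the red pad at (530,485), and the jaw pad presses on the bush at (172,292). The wrist force is zero, so it has snapped locked. I'll lift off and let it stand for a moment.

Emit:
play_rows(increments=[[0,0,0.3,0,0,0,0],[0,0,0.6,0,0,0,0],[0.2,-0.16,0.8,0,0,0,0],[0.4,-0.31,0.8,0,0,0,0],[0.4,-0.31,0.8,0,0,0,0]])

```text
clock: 4.15
tcp_pos: [0.6961, -0.165, 0.206]
tcp_rot: [1.019, 2.964, -0.001]
wrist_force: [-0.7, 0.2, -1.0]
width: 0.0006
grasp_force: 0.0
```

Emit:
play_rows(increments=[[0,0,0,0,0,0,0],[0,0,0,0,0,0,0],[0,0,0,0,0,0,0],[0,0,0,0,0,0,0],[0,0,0,0,0,0,0]])

```text
clock: 4.57
tcp_pos: [0.692, -0.1614, 0.2039]
tcp_rot: [-1.017, -2.972, -0.0]
wrist_force: [0.0, 1.0, 0.9]
width: 0.0002
grasp_force: 0.0
```

Emit:
play_rows(increments=[[0,0,0,0,0,0,0],[0,0,0,0,0,0,0],[0,0,0,0,0,0,0],[0,0,0,0,0,0,0],[0,0,0,0,0,0,0]])

```text
clock: 4.98
tcp_pos: [0.6925, -0.1619, 0.204]
tcp_rot: [1.018, 2.972, 0.0]
wrist_force: [1.3, -1.1, -0.5]
width: 0.0008
grasp_force: 0.0
```

```bash
python3 - <<'E'
from h import *
st((-258,-1,104),0)
c=cap("side"); t=cap("top")
a=cv2.resize(c["color"][190:300,210:360],None,fx=5,fy=5,interpolation=2)
cv2.imwrite("pics/s3.png",a[:,:,::-1])
print(proj(c,[W(-255,0,104),W(0,0,74),W(0,0,71)]))
E
```

```text
t 4.98 tcp [ 0.6925 -0.1619  0.204 ] local [-256.8   -2.5  204. ] F [ 1.3 -1.1 -0.5] w 0.0008 g 0.0 q [-0.25  0.55  1.22  0.    1.37 -1.16]
  shift/100mm [ 0.    -0.019 -1.   ]
  turn/30deg [-0.     0.     0.001]
[[338.64597751 276.96226438]
 [247.54612025 228.61850393]
 [247.60292536 229.49862644]]
```

View pics/s3.png

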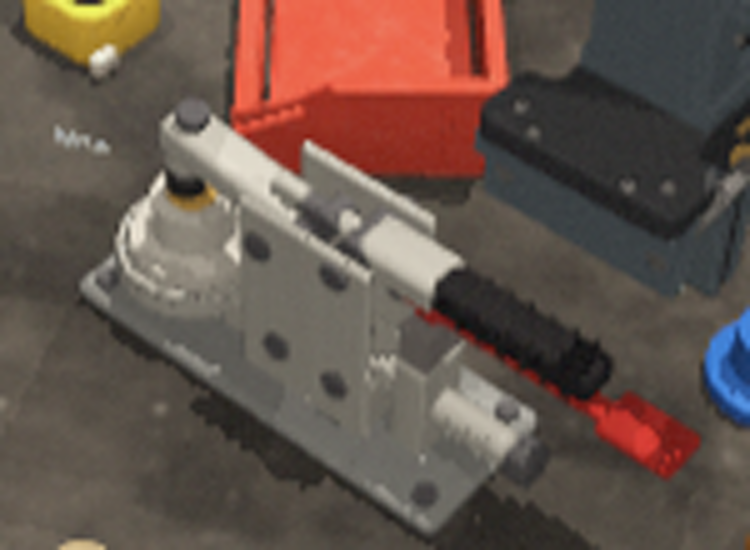

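It stays locked with the hand well clear: the black handle is level, the jaw pad is on the bush at (187,185), and the bush head looks flush on the boss. The red pad is at (650,435). Next I press the release.

Emit:
play_rows(increments=[[0,-0.01,-0.3,0,0,0,0],[0,-0.02,-0.6,0,0,0,0],[0,-0.02,-0.9,0,0,0,0],[0,-0.02,-0.98,0,0,0,0],[0,-0.02,-1,0,0,0,0]])

```text
clock: 5.5
tcp_pos: [0.691, -0.1635, 0.1014]
tcp_rot: [-1.016, -2.967, 0.001]
wrist_force: [-0.6, 1.0, 0.7]
width: 0.0004
grasp_force: 0.2
```

Emit:
play_rows(increments=[[0,0,-0.1,0,0,0,0],[0,0,-0.2,0,0,0,0],[0,0,-0.28,0,0,0,0],[-0.02,0.02,-0.35,0,0,0,0],[-0.02,0.02,-0.38,0,0,0,0]])

```text
clock: 5.92
tcp_pos: [0.6916, -0.1621, 0.0677]
tcp_rot: [1.016, 2.969, 0.0]
wrist_force: [-0.4, -1.1, 8.7]
width: 0.0005
grasp_force: 4.3
```

```bash
python3 - <<'E'
from h import *
st((-258,-1,104),0)
c=cap("side"); 
a=cv2.resize(c["color"][160:300,210:360],None,fx=4,fy=4,interpolation=2)
cv2.imwrite("pics/s4.png",a[:,:,::-1])
E
```

```text
t 5.92 tcp [ 0.6916 -0.1621  0.0677] local [-256.2   -1.8   67.7] F [-0.4 -1.1  8.7] w 0.0005 g 4.3 q [-0.25  0.63  1.41 -0.    1.09 -1.16]
  shift/100mm [ 0.009 -0.017  0.363]
  turn/30deg [0.002 0.007 0.   ]
```

View pics/s4.png

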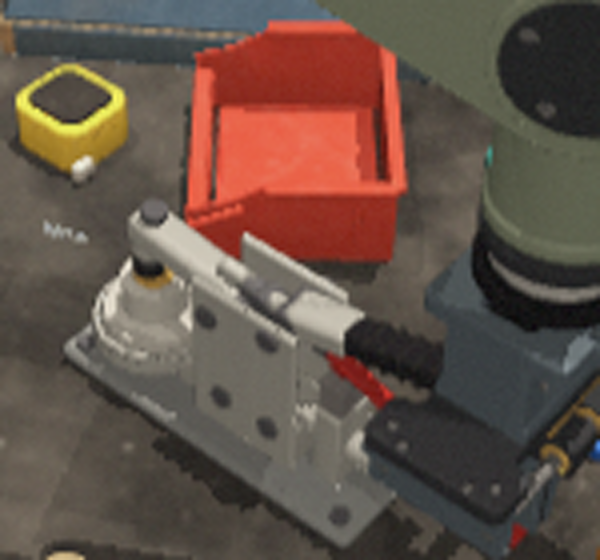

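It isn't over centre yet: 8.7 N on the pad and the handle is still level. The gripper body also sits close to the handle's end at (435,375), so I'll shift outward a little and press on.

Emit:
play_rows(increments=[[0.04,-0.03,0,0,0,0,0],[0.09,-0.07,0,0,0,0,0],[0.09,-0.07,-0.05,0,0,0,0],[0.09,-0.07,-0.1,0,0,0,0],[0.09,-0.07,-0.13,0,0,0,0]])

```text
clock: 6.38
tcp_pos: [0.7009, -0.1688, 0.0557]
tcp_rot: [1.017, 2.968, 0.002]
wrist_force: [-1.6, 1.5, 8.4]
width: 0.0003
grasp_force: 3.7
```

```bash
python3 - <<'E'
from h import *
st((-268,-1,60),0)
c=cap("side"); 
a=cv2.resize(c["color"][160:300,210:360],None,fx=4,fy=4,interpolation=2)
cv2.imwrite("pics/s5.png",a[:,:,::-1])
E
```

```text
t 6.38 tcp [ 0.7009 -0.1688  0.0557] local [-267.7   -2.2   55.7] F [-1.6  1.5  8.4] w 0.0003 g 3.7 q [-0.25  0.66  1.4   0.    1.08 -1.16]
  shift/100mm [-0.005 -0.012  0.043]
  turn/30deg [0.    0.008 0.001]
```

View pics/s5.png

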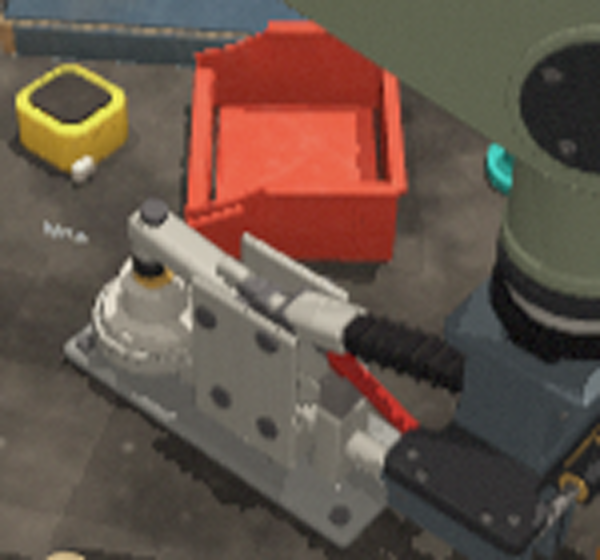

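The handle has only just started to rise (tip at (462,370)), and the gripper body stands over its end. I'll lean the tool 25° away from the handle about the pad and press on.

Emit:
play_rows(increments=[[-0.03,0.02,0,0.13,0.17,0,0],[-0.06,0.04,0,0.26,0.34,0,0],[-0.09,0.065,0,0.39,0.5,0,0],[-0.11,0.086,0,0.51,0.66,0,0],[-0.11,0.086,0,0.51,0.66,0,0]])

```text
clock: 6.85
tcp_pos: [0.6924, -0.1631, 0.0516]
tcp_rot: [-0.886, -2.577, -0.198]
wrist_force: [5.3, -2.1, 4.8]
width: 0.0002
grasp_force: 3.7
```

Emit:
play_rows(increments=[[0,0,-0.03,0,0,0,0],[0,0,-0.06,0,0,0,0],[0,0,-0.06,0,0,0,0]])

```text
clock: 7.1
tcp_pos: [0.6914, -0.1622, 0.0484]
tcp_rot: [-0.885, -2.583, -0.194]
wrist_force: [5.1, -4.9, 5.2]
width: 0.0005
grasp_force: 3.6
```

```bash
python3 - <<'E'
from h import *
st((-254,-1,50),-25)
c=cap("side"); 
a=cv2.resize(c["color"][160:300,210:360],None,fx=4,fy=4,interpolation=2)
cv2.imwrite("pics/s6.png",a[:,:,::-1])
E
```

```text
t 7.1 tcp [ 0.6914 -0.1622  0.0484] local [-256.2   -1.6   48.4] F [ 5.1 -4.9  5.2] w 0.0005 g 3.6 q [-0.31  0.88  1.04  0.14  1.63 -1.25]
  shift/100mm [-0.021  0.008  0.016]
  turn/30deg [0.008 0.014 0.002]
```

View pics/s6.png

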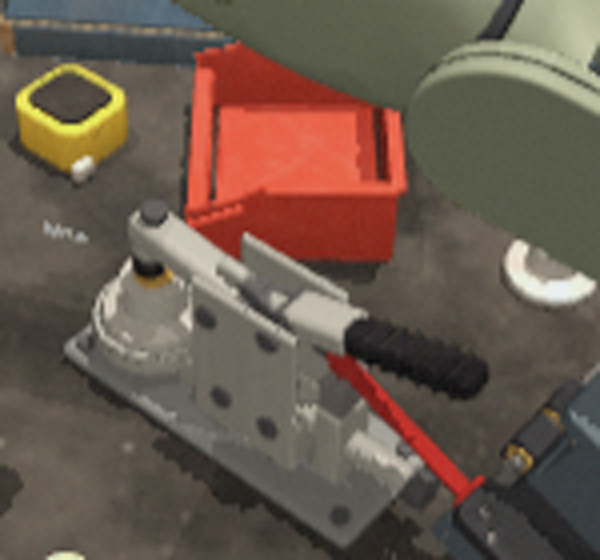

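The handle is now free of the gripper, with the lever deflected and its pad under the finger at (465,490). It is still not past dead centre, so I'll press further along the arc.

Emit:
play_rows(increments=[[-0.01,0.01,-0.05,0,0,0,0],[-0.03,0.02,-0.1,0,0,0,0],[-0.04,0.03,-0.14,0,0,0,0],[-0.04,0.03,-0.14,0,0,0,0]])

```text
clock: 7.48
tcp_pos: [0.6881, -0.1595, 0.0391]
tcp_rot: [-0.885, -2.586, -0.195]
wrist_force: [3.4, -5.4, 18.0]
width: 0.0007
grasp_force: 9.1
```

```bash
python3 - <<'E'
from h import *
st((-254,-1,50),-25)
c=cap("side"); 
a=cv2.resize(c["color"][160:300,210:360],None,fx=4,fy=4,interpolation=2)
cv2.imwrite("pics/s7.png",a[:,:,::-1])
E
```

```text
t 7.48 tcp [ 0.6881 -0.1595  0.0391] local [-251.9   -1.8   39.1] F [ 3.4 -5.4 18. ] w 0.0007 g 9.1 q [-0.31  0.87  1.07  0.14  1.6  -1.25]
  shift/100mm [ 0.012 -0.019  0.109]
  turn/30deg [0.009 0.021 0.001]
```

View pics/s7.png

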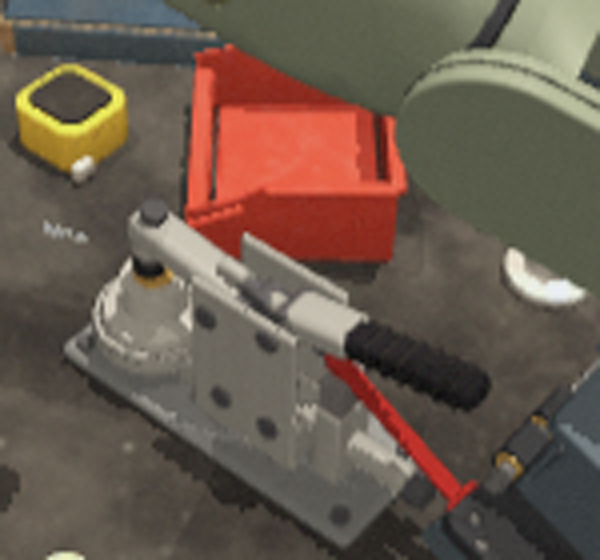

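The force rose to 18 N and the handle tip went back down (to (488,388)). The lever was therefore already at its end, with the handle over centre at about 0.9. I'll now follow it upward.

Emit:
play_rows(increments=[[0.02,-0.02,0.1,0,0,0,0],[0.04,-0.03,0.2,0,0,0,0],[0.04,-0.03,0.35,0,0,0,0],[0.04,-0.03,0.5,0,0,0,0],[0.04,-0.03,0.65,0,0,0,0]])

```text
clock: 7.95
tcp_pos: [0.6904, -0.1614, 0.1001]
tcp_rot: [-0.884, -2.581, -0.194]
wrist_force: [1.9, -1.0, 2.3]
width: 0.0003
grasp_force: 1.5
```

Emit:
play_rows(increments=[[0,0,0.15,0,0,0,0],[0,0,0.3,0,0,0,0],[0,0,0.5,0,0,0,0],[0,0,0.75,0,0,0,0],[0,0,1,0,0,0,0]])

```text
clock: 8.37
tcp_pos: [0.6886, -0.1601, 0.1999]
tcp_rot: [-0.882, -2.576, -0.195]
wrist_force: [0.0, -0.4, 0.9]
width: 0.0001
grasp_force: 0.4
```

Emit:
play_rows(increments=[[0,0,0.3,0,0,0,0],[0,0,0.6,0,0,0,0],[0,0,0.9,0,0,0,0.6],[0,0,1,0,0,0,1],[0,0,1,0,0,0,1]])

```text
clock: 8.78
tcp_pos: [0.6896, -0.1606, 0.3024]
tcp_rot: [-0.884, -2.584, -0.196]
wrist_force: [0.0, -0.4, -0.3]
width: 0.0177
grasp_force: 0.0
```

```bash
python3 - <<'E'
from h import *
st((110,0,200),35)
c=cap("side"); 
a=cv2.resize(c["color"][130:300,200:360],None,fx=3.5,fy=3.5,interpolation=2)
cv2.imwrite("pics/s8.png",a[:,:,::-1])
E
```

```text
t 8.78 tcp [ 0.6896 -0.1606  0.3024] local [-253.7   -1.8  302.4] F [ 0.  -0.4 -0.3] w 0.0177 g 0.0 q [-0.31  0.79  0.59  0.17  2.15 -1.16]
  shift/100mm [-2.885  2.215 -1.024]
  turn/30deg [-1.219 -1.565 -0.003]
```

View pics/s8.png

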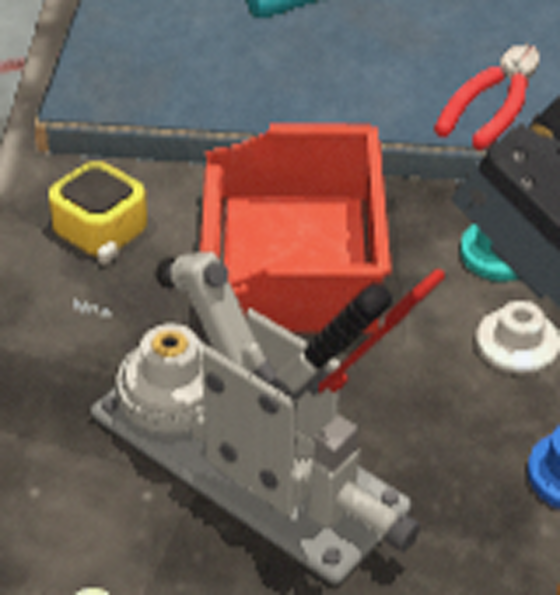

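The handle is fully open, the release lever has sprung back, and the bush head at (170,343) sits flush on the boss. I'll swing over to the mouth side and lean the tool back.

Emit:
play_rows(increments=[[-0.3,0.24,0.15,-0.12,-0.15,0,1],[-0.6,0.48,0.15,-0.24,-0.3,0,1],[-0.96,0.74,0.15,-0.36,-0.45,0,1],[-0.96,0.74,0.15,-0.477,-0.614,0,1],[-0.96,0.74,0.15,-0.477,-0.614,0,1]])

```text
clock: 9.25
tcp_pos: [0.5801, -0.0809, 0.3103]
tcp_rot: [-0.999, -2.936, -0.011]
wrist_force: [0.7, -0.3, -0.8]
width: 0.0549
grasp_force: 0.0
```

Emit:
play_rows(increments=[[-0.3,0.24,0,-0.12,-0.15,0,1],[-0.6,0.48,0,-0.24,-0.3,0,1],[-0.96,0.74,0,-0.36,-0.45,0,1],[-0.96,0.74,0,-0.477,-0.614,0,1],[-0.96,0.74,0,-0.477,-0.614,0,1]])

```text
clock: 9.67
tcp_pos: [0.4906, -0.0102, 0.3102]
tcp_rot: [0.894, 2.635, -0.176]
wrist_force: [-1.0, 0.1, -1.2]
width: 0.0882
grasp_force: 0.0
```

Emit:
play_rows(increments=[[-0.3,0.24,0,-0.12,-0.15,0,1],[-0.6,0.48,0,-0.24,-0.3,0,1],[-0.96,0.74,0,-0.36,-0.45,0,1],[-0.96,0.74,0,-0.477,-0.614,0,1],[-0.96,0.74,0,-0.477,-0.614,0,1]])

```text
clock: 10.08
tcp_pos: [0.3992, 0.0627, 0.312]
tcp_rot: [0.768, 2.251, -0.322]
wrist_force: [-0.4, 0.8, -0.9]
width: 0.091
grasp_force: 0.0
```

```bash
python3 - <<'E'
from h import *
st((75,0,145),45)
E
```

```text
t 10.08 tcp [0.3992 0.0627 0.312 ] local [ 1.126e+02 -3.000e-01  3.120e+02] F [-0.4  0.8 -0.9] w 0.091 g 0.0 q [ 0.74 -0.14  2.09 -0.85  1.19  0.16]
  shift/100mm [ 0.295 -0.233 -1.67 ]
  turn/30deg [ 0.005 -0.002 -0.001]
```

Emit:
play_rows(increments=[[0,0,-0.3,0,0,0,1],[0.1,-0.08,-0.6,0,0,0,1],[0.2,-0.16,-0.85,0,0,0,1],[0.25,-0.2,-0.95,0,0,0,1],[0.25,-0.2,-0.95,0,0,0,1]])

```text
clock: 10.5
tcp_pos: [0.4251, 0.0401, 0.2148]
tcp_rot: [0.773, 2.256, -0.33]
wrist_force: [-0.5, -0.6, 0.1]
width: 0.0911
grasp_force: 0.0
```

Emit:
play_rows(increments=[[0.01,-0.01,-0.25,0,0,0,1],[0.03,-0.02,-0.5,0,0,0,1],[0.04,-0.03,-0.7,0,0,0,1],[0.04,-0.03,-0.72,0,0,0,1],[0.04,-0.03,-0.72,0,0,0,1]])

```text
clock: 10.92
tcp_pos: [0.4299, 0.0385, 0.1457]
tcp_rot: [0.772, 2.253, -0.324]
wrist_force: [-0.4, -0.3, -0.0]
width: 0.091
grasp_force: 0.0
```

```bash
python3 - <<'E'
from h import *
st((-10,0,60.5),45)
c=cap("top"); s=cap("side")
# grey mask check of flange centre not needed; report predicted px of finger tips vs hub
print(proj(s,[W(0,0,74)]),proj(c,[W(0,0,74)]))
y=[]
for n,k in(("side",s),("top",c)):
    hsv=cv2.cvtColor(k["color"],cv2.COLOR_RGB2HSV); u,v=proj(k,[W(0,0,74)])[0].astype(int)
    m=cv2.inRange(hsv[v-15:v+15,u-15:u+15],(12,110,90),(30,255,255)); ys,xs=np.nonzero(m)
    if len(xs): p=(xs.mean()+u-15,ys.mean()+v-15); print(n,len(xs),p,loc(onz(k,*p,.074)))
E
```

```text
t 10.92 tcp [0.4299 0.0385 0.1457] local [7.350e+01 1.000e-01 1.457e+02] F [-0.4 -0.3 -0. ] w 0.091 g 0.0 q [ 0.61  0.12  2.36 -1.19  0.82  0.63]
  shift/100mm [ 0.66  -0.511 -0.852]
  turn/30deg [ 0.005 -0.006  0.004]
[[247.54612025 228.61850393]] [[267.31044904 256.48779365]]
side 47 (np.float64(248.21276595744683), np.float64(227.89361702127658)) [ 0.4 -2.8 74. ]
top 49 (np.float64(266.265306122449), np.float64(257.0408163265306)) [ 2.5 -0.9 74. ]
```

Emit:
play_rows(increments=[[0.16,-0.12,-0.21,0,0,0,1],[0.33,-0.25,-0.42,0,0,0,1],[0.5,-0.38,-0.64,0,0,0,1],[0.66,-0.5,-0.85,0,0,0,1],[0.66,-0.5,-0.85,0,0,0,1]])

```text
clock: 11.43
tcp_pos: [0.4998, 0.008, 0.0953]
tcp_rot: [0.806, 2.287, -0.346]
wrist_force: [-0.4, -0.4, 1.3]
width: 0.0913
grasp_force: 0.0
```

```bash
python3 - <<'E'
from h import *
st((-9,-1.5,60.5),45)
E
```

```text
t 11.43 tcp [0.4998 0.008  0.0953] local [ -0.5 -18.7  95.3] F [-0.4 -0.4  1.3] w 0.0913 g 0.0 q [ 0.42  0.28  2.3  -1.34  0.68  0.67]
  shift/100mm [-0.038 -0.188 -0.348]
  turn/30deg [-0.012 -0.087  0.053]
```

The arm ran into joint 4's lower limit at that lean. I'll go back out and approach with the lean turned 25° toward the robot, since the hub is round and the jaw still clears.

Emit:
play_rows(increments=[[-0.3,0.25,0.42,0,0,0,1],[-0.66,0.5,0.85,0,0,0,1],[-0.66,0.5,0.85,0,0,0,1],[-0.66,0.5,0.85,0,0,0,0.75],[-0.66,0.5,0.85,0,0,0,0.75]])

```text
clock: 11.85
tcp_pos: [0.4307, 0.0593, 0.181]
tcp_rot: [0.803, 2.288, -0.342]
wrist_force: [0.0, -0.7, -0.4]
width: 0.0804
grasp_force: 0.0
```

```bash
cat >> h.py <<'E'
HUB=W(1,-1.5,0)
def toolA(az,lean):
    l=np.deg2rad(lean); M=R.from_euler('z',az,degrees=True).as_matrix()
    z=M@[-np.sin(l),0,-np.cos(l)]; y=M@[0,-1,0]
    return R.from_matrix(np.c_[np.cross(y,z),y,z])
def go(az,lean,along,z,ctr=HUB):
    o=arm.observe(); a=np.deg2rad(az); p=np.array([ctr[0]+np.cos(a)*along/1e3,ctr[1]+np.sin(a)*along/1e3,z/1e3])
    print(az,lean,"target",p.round(4),"shift",((p-o["tcp_pos"])*10).round(3),"turn",((toolA(az,lean)*R.from_rotvec(o["tcp_rot"]).inv()).as_rotvec()/np.deg2rad(30)).round(3))
E
python3 - <<'E'
from h import *
st()
go(167,42,70,145); go(167,42,-10,59.5)
E
```

```text
t 11.85 tcp [0.4307 0.0593 0.181 ] local [ 85.5 -16.9 181. ] F [ 0.  -0.7 -0.4] w 0.0804 g 0.0 q [ 0.64  0.07  2.25 -0.99  0.91  0.42]
167 42 target [0.4199 0.011  0.145 ] shift [-0.108 -0.482 -0.36 ] turn [0.047 0.002 0.871]
167 42 target [ 0.4979 -0.007   0.0595] shift [ 0.671 -0.662 -1.215] turn [0.047 0.002 0.871]
```

Emit:
play_rows(increments=[[-0.03,-0.12,-0.09,0.01,0,0.22,0.75],[-0.05,-0.24,-0.18,0.02,0,0.44,0.75],[-0.08,-0.36,-0.27,0.03,0,0.66,0.75],[-0.11,-0.48,-0.36,0.047,0,0.87,0.75],[-0.11,-0.48,-0.36,0.047,0,0.87,0.75]])

```text
clock: 12.27
tcp_pos: [0.4148, 0.0029, 0.1504]
tcp_rot: [0.291, 2.409, -0.121]
wrist_force: [-0.0, -0.7, 0.3]
width: 0.0682
grasp_force: 0.0
```

```bash
python3 - <<'E'
from h import *
st()
go(167,42,35,107); go(167,42,-10,59.5)
E
```

```text
t 12.27 tcp [0.4148 0.0029 0.1504] local [ 63.6  37.5 150.4] F [-0.  -0.7  0.3] w 0.0682 g 0.0 q [ 0.23 -0.09  2.5  -1.34  0.32  0.12]
167 42 target [0.454  0.0032 0.107 ] shift [ 0.393  0.003 -0.434] turn [ 0.009 -0.031  0.032]
167 42 target [ 0.4979 -0.007   0.0595] shift [ 0.831 -0.098 -0.909] turn [ 0.009 -0.031  0.032]
```

```bash
cat > kin.py <<'E'
from h import *
from scipy.optimize import least_squares
D=np.array([[-1.27,.3202,1.5654,0,1.2574,-.02,.1812,-.5452,.2132],[-.37,.26,1.4,0,1.48,-1.22,.5321,-.1958,.3124],[-.18,.35,1.43,0,1.37,-1.09,.5941,-.0962,.2496],[-.22,.52,1.47,0,1.15,-1.13,.6519,-.1324,.124],[-.25,.55,1.22,0,1.37,-1.16,.6925,-.1619,.204],[-.31,.88,1.04,.14,1.63,-1.25,.6914,-.1622,.0484],[-.31,.79,.59,.17,2.15,-1.16,.6896,-.1606,.3024],[.74,-.14,2.09,-.85,1.19,.16,.3992,.0627,.312],[.61,.12,2.36,-1.19,.82,.63,.4299,.0385,.1457],[.42,.28,2.3,-1.34,.68,.67,.4998,.008,.0953],[.64,.07,2.25,-.99,.91,.42,.4307,.0593,.181],[.23,-.09,2.5,-1.34,.32,.12,.4148,.0029,.1504]])
def fk(q,p):
    a1,h,L1,L2,e,Dt,s4,s6=p[:8]; E=lambda ax,a:R.from_euler(ax,a)
    R1=E('z',q[0]); Ra=R1*E('y',q[1]); Rb=R1*E('y',q[1]+q[2]); Rc=Rb*E('z',s4*q[3])*E('y',q[4]); Rt=Rc*E('z',s6*q[5]+p[8])
    return R1.apply([a1,0,h])+Ra.apply([0,0,L1])+Rb.apply([e,0,L2])+Rc.apply([0,0,Dt]),Rt
def fit():
    best=None
    for s4 in(1,-1):
        r=least_squares(lambda x:np.concatenate([fk(d[:6],[*x,s4,1,0])[0]-d[6:] for d in D]),[0,.15,.4,.4,0,.25])
        if best is None or r.cost<best[0]: best=(r.cost,[*r.x,s4],np.abs(r.fun).max())
    return best
E
python3 - <<'E'
from kin import *
b=fit(); print(b)
q=arm.observe()["q"]; Rm=R.from_rotvec(arm.observe()["tcp_rot"])
for s6 in(1,-1): print(s6,(fk(q,[*b[1],s6,0])[1].inv()*Rm).as_rotvec())
p=[*b[1],1,0]
q0=D[0]; print((fk(q0,p)[1].inv()*R.from_rotvec([-3.09975,-.50148,0])).as_rotvec())
E
```

```text
(np.float64(0.0005900820424807868), [np.float64(0.009523674257859771), np.float64(0.13431946544301165), np.float64(0.581137723027409), np.float64(0.41004218950231214), np.float64(0.02497418534816331), np.float64(0.32125772687820986), 1], np.float64(0.01394975386805436))
1 [-1.23314773e-16 -6.16573867e-16  1.57079633e+00]
-1 [ 1.27887623e-16 -3.83662870e-16  1.81614372e+00]
[-8.23585759e-05  2.59729824e-04  1.57081026e+00]
```

```bash
cat > scan.py <<'E'
from kin import *
E=lambda ax,a:R.from_euler(ax,a)
def F(q,x):
    R1=E('z',q[0]);Ra=R1*E('y',q[1]);Rb=R1*E('y',q[1]+q[2]);Rd=Rb*E('z',q[3]);Rc=Rd*E('y',q[4])
    return R1.apply([x[0],x[6],x[1]])+Ra.apply([0,0,x[2]])+Rb.apply([x[4],0,x[3]])+Rd.apply([x[7],0,0])+Rc.apply([x[8],0,x[5]]),Rc*E('z',q[5]+np.pi/2)
o=arm.observe(); D[-1]=[*o["q"],*o["tcp_pos"]]
r=least_squares(lambda x:np.concatenate([F(d[:6],x)[0]-d[6:] for d in D]+[.02*x[6:]]),[0,.15,.4,.4,0,.25,0,0,0]); X=r.x
lo=np.array([-3.11,-.84,.21,-1.34,.05,-2.56]);hi=np.array([3.11,2.01,2.61,4.49,2.63,2.56])
def ik(p,Rt,seeds):
    best=None
    for s in seeds:
        g=least_squares(lambda q:np.r_[(F(q,X)[0]-p)*10,(F(q,X)[1].inv()*Rt).as_rotvec()],np.clip(s,lo+.01,hi-.01),bounds=(lo,hi),max_nfev=60)
        if g.cost<1e-5:
            m=np.minimum(g.x-lo,hi-g.x).min()
            if best is None or m>best[0]: best=(m,g.x)
    return best
E
python3 - <<'E'
from scan import *
print(X.round(4),np.abs(r.fun).max())
seeds=[[.3,.3,2.2,a,.7,b] for a in(-.8,.5,2,3.5) for b in(-1.5,.5,2)]
for az in(120,130,142,155,167,180,195):
  for lean in(25,32,38,45):
    row=[]
    for flip in(0,1):
      Rt=toolA(az,lean)*R.from_euler('z',np.pi*flip)
      a=np.deg2rad(az)
      b=ik(HUB+[np.cos(a)*-.01,np.sin(a)*-.01,.06],Rt,seeds)
      row.append("none" if b is None else f"{b[0]:.2f} {b[1].round(2)}")
    print(az,lean,*row)
E
```

```text
[ 7.000e-04  1.430e-01  5.883e-01  4.173e-01  2.590e-02  3.337e-01
  1.130e-02  1.000e-03 -3.000e-04] 0.0035089493752072376
120 25 0.49 [ 0.23  0.33  2.12 -0.69  0.68  0.25] none
120 32 0.44 [ 0.31  0.35  2.16 -0.9   0.72  0.51] none
120 38 0.29 [ 0.37  0.38  2.19 -1.05  0.78  0.71] 0.12 [ 0.37  0.38  2.19 -1.05  0.78 -2.44]
120 45 0.15 [ 0.45  0.43  2.22 -1.19  0.86  0.91] 0.15 [ 0.45  0.43  2.22 -1.19  0.86 -2.23]
130 25 0.44 [ 0.21  0.3   2.17 -0.74  0.59  0.11] none
130 32 0.33 [ 0.29  0.32  2.22 -1.01  0.61  0.44] none
130 38 0.13 [ 0.35  0.35  2.26 -1.21  0.67  0.69] 0.11 [ 0.35  0.35  2.26 -1.21  0.67 -2.45]
130 45 none none
142 25 0.40 [ 0.17  0.27  2.21 -0.76  0.47 -0.08] none
142 32 0.19 [ 0.24  0.28  2.28 -1.15  0.47  0.36] none
142 38 none none
142 45 none none
155 25 0.29 [ 0.11  0.25  2.25 -0.72  0.34 -0.38] none
155 32 0.00 [ 0.16  0.25  2.34 -1.34  0.31  0.28] none
155 38 0.03 [0.21 0.27 2.41 4.46 0.39 0.81] 0.03 [ 0.21  0.27  2.41  4.46  0.39 -2.33]
155 45 0.12 [0.27 0.33 2.49 4.16 0.57 1.18] 0.12 [ 0.27  0.33  2.49  4.16  0.57 -1.96]
167 25 0.18 [ 0.04  0.23  2.28 -
[... 181 characters left out ...]
3 0.31 2.55 3.66 0.53 1.37] 0.06 [ 0.13  0.31  2.55  3.66  0.53 -1.77]
180 25 0.14 [-0.04  0.23  2.29  0.1   0.19 -1.71] 0.14 [-0.04  0.23  2.29  0.1   0.19  1.43]
180 32 none none
180 38 0.14 [-0.05  0.25  2.47  3.    0.24  1.67] 0.14 [-0.05  0.25  2.47  3.    0.24 -1.48]
180 45 0.04 [-0.06  0.3   2.57  3.05  0.52  1.6 ] 0.04 [-0.06  0.3   2.57  3.05  0.52 -1.54]
195 25 0.00 [-0.14  0.24  2.27  0.64  0.28 -2.56] 0.23 [-0.14  0.24  2.27  0.64  0.28  0.58]
195 32 none 0.18 [-0.18  0.24  2.37  1.47  0.23 -0.28]
195 38 0.16 [-0.22  0.26  2.45  2.08  0.33  2.21] 0.16 [-0.22  0.26  2.45  2.08  0.33 -0.93]
195 45 0.07 [-0.27  0.31  2.54  2.38  0.55  1.85] 0.07 [-0.27  0.31  2.54  2.38  0.55 -1.29]
```

A fitted kinematic model shows that turning the other way (azimuth 120°, lean 43°) keeps joint 4 in range and still clears the jaw. I'll check the approach and draw-out points for that.

```bash
python3 - <<'E'
from scan import *
seeds=[[.3,.3,2.2,-.8,.7,.5],[.6,0,2.2,-1,1,.5]]
a=np.deg2rad(120)
for lean in(40,43):
  for al,z in((100,250),(75,200),(75,145),(40,105),(-7,60),(-7,75),(60,110),(60,200),(130,220)):
    b=ik(HUB+[np.cos(a)*al/1e3,np.sin(a)*al/1e3,z/1e3],toolA(120,lean),seeds)
    print(lean,al,z,None if b is None else (round(b[0],2),b[1].round(2)))
go(120,43,75,200)
E
```

```text
40 100 250 (np.float64(0.61), array([ 0.66,  0.12,  1.95, -0.73,  1.28,  0.42]))
40 75 200 (np.float64(0.56), array([ 0.6 ,  0.17,  2.03, -0.78,  1.15,  0.48]))
40 75 145 (np.float64(0.5), array([ 0.6 ,  0.25,  2.11, -0.84,  1.04,  0.61]))
40 40 105 (np.float64(0.4), array([ 0.51,  0.31,  2.16, -0.94,  0.92,  0.67]))
40 -7 60 (np.float64(0.25), array([ 0.4 ,  0.4 ,  2.2 , -1.09,  0.8 ,  0.77]))
40 -7 75 (np.float64(0.28), array([ 0.4 ,  0.37,  2.18, -1.06,  0.82,  0.72]))
40 60 110 (np.float64(0.44), array([ 0.56,  0.3 ,  2.15, -0.9 ,  0.96,  0.68]))
40 60 200 (np.float64(0.55), array([ 0.56,  0.17,  2.03, -0.79,  1.12,  0.46]))
40 130 220 (np.float64(0.62), array([ 0.72,  0.16,  1.98, -0.72,  1.26,  0.52]))
43 100 250 (np.float64(0.57), array([ 0.69,  0.13,  1.96, -0.77,  1.3 ,  0.48]))
43 75 200 (np.float64(0.51), array([ 0.63,  0.19,  2.04, -0.83,  1.17,  0.55]))
43 75 145 (np.float64(0.45), array([ 0.63,  0.27,  2.12, -0.89,  1.07,  0.68]))
43 40 105 (np.float64(0.35), array([ 0.54,  0.33,  2.17, -0.99,  0.96,  0.75]))
43 -7 60 (np.float64(0.19), array([ 0.43,  0.42,  2.21, -1.15,  0.84,  0.86]))
43 -7 75 (np.float64(0.23), array([ 0.43,  0.39,  2.2 , -1.11,  0.86,  0.8 ]))
43 60 110 (np.float64(0.39), array([ 0.59,  0.32,  2.16, -0.95,  0.99,  0.75]))
43 60 200 (np.float64(0.5), array([ 0.59,  0.18,  2.05, -0.84,  1.15,  0.53]))
43 130 220 (np.float64(0.57), array([ 0.75,  0.18,  1.99, -0.77,  1.28,  0.58]))
120 43 target [0.4506 0.0603 0.2   ] shift [0.359 0.574 0.496] turn [-0.025 -0.06  -1.535]
```

All in range. I'll raise, turn to azimuth 120° and hover in front.

Emit:
play_rows(increments=[[0,0.1,0.3,0,0,-0.2,0.75],[0.05,0.2,0.5,0,0,-0.4,0.75],[0.15,0.35,0.5,-0.01,-0.03,-0.6,0.75],[0.25,0.5,0.5,-0.02,-0.04,-0.8,0.75],[0.36,0.57,0.5,-0.02,-0.05,-1,0.75]])

```text
clock: 12.68
tcp_pos: [0.4551, 0.0704, 0.2027]
tcp_rot: [0.896, 2.249, -0.354]
wrist_force: [0.6, -0.6, 0.7]
width: 0.0686
grasp_force: 0.0
```

Emit:
play_rows(increments=[[0,0,0,0,0,-0.2,0.75],[0,0,0,0,0,-0.4,0.75],[0,0,0,0,0,-0.535,0.75],[0,0,0,0,0,-0.535,0.75],[0,0,0,0,0,-0.535,0.75]])

```text
clock: 13.1
tcp_pos: [0.4546, 0.0679, 0.2015]
tcp_rot: [1.208, 2.13, -0.481]
wrist_force: [-0.7, 0.7, -0.2]
width: 0.0684
grasp_force: 0.0
```

```bash
python3 - <<'E'
from h import *
st(); go(120,43,75,145)
E
```

```text
t 13.1 tcp [0.4546 0.0679 0.2015] local [ 72.  -38.3 201.5] F [-0.7  0.7 -0.2] w 0.0684 g 0.0 q [ 0.64  0.19  2.03 -0.83  1.17  0.54]
120 43 target [0.4506 0.0603 0.145 ] shift [-0.039 -0.077 -0.565] turn [ 0.003 -0.008 -0.026]
```

Emit:
play_rows(increments=[[-0.04,-0.08,-0.25,0,0,-0.026,0.75],[-0.04,-0.08,-0.5,0,0,-0.026,0.75],[0.06,-0.24,-0.74,0,0,-0.026,0.75],[0.14,-0.38,-0.95,0,0,-0.026,0.75],[0.14,-0.38,-0.95,0,0,-0.026,0.75]])

```text
clock: 13.52
tcp_pos: [0.4657, 0.0265, 0.1043]
tcp_rot: [1.225, 2.126, -0.495]
wrist_force: [-0.1, 0.4, -0.3]
width: 0.0687
grasp_force: 0.0
```

```bash
python3 - <<'E'
from h import *
st(); go(120,43,-7,60)
E
```

```text
t 13.52 tcp [0.4657 0.0265 0.1043] local [ 37.8 -12.4 104.3] F [-0.1  0.4 -0.3] w 0.0687 g 0.0 q [ 0.54  0.33  2.17 -0.98  0.96  0.74]
120 43 target [ 0.4916 -0.0108  0.06  ] shift [ 0.259 -0.372 -0.443] turn [ 0.008 -0.02   0.005]
```

Emit:
play_rows(increments=[[0.07,-0.1,-0.12,0,0,0,0.75],[0.13,-0.19,-0.22,0,-0.01,0,0.75],[0.2,-0.28,-0.33,0,-0.02,0,0.75],[0.26,-0.37,-0.44,0,-0.02,0,0.75],[0.26,-0.37,-0.44,0,-0.02,0,0.75]])

```text
clock: 13.93
tcp_pos: [0.4937, -0.0086, 0.0628]
tcp_rot: [1.226, 2.114, -0.481]
wrist_force: [-0.3, -0.6, -0.6]
width: 0.0682
grasp_force: 0.0
```

```bash
python3 - <<'E'
from h import *
st(); go(120,43,-7,60)
E
```

```text
t 13.93 tcp [ 0.4937 -0.0086  0.0628] local [-5.8 -1.8 62.8] F [-0.3 -0.6 -0.6] w 0.0682 g 0.0 q [ 0.44  0.41  2.21 -1.14  0.85  0.86]
120 43 target [ 0.4916 -0.0108  0.06  ] shift [-0.021 -0.021 -0.028] turn [0.003 0.011 0.004]
```

Contact-free and in place. Close with 40 N.

Emit:
play_rows(increments=[[-0.02,-0.02,-0.02,0,0,0,0.6],[-0.02,-0.02,-0.02,0,0,0,0.3],[-0.02,-0.02,-0.02,0,0,0,0.1],[-0.02,-0.02,-0.02,0,0,0,0.1],[-0.02,-0.02,-0.02,0,0,0,0.1]], force=40)

```text
clock: 14.35
tcp_pos: [0.4925, -0.0091, 0.0617]
tcp_rot: [1.225, 2.113, -0.477]
wrist_force: [-2.0, 3.0, 4.9]
width: 0.0387
grasp_force: 40.0
```

Emit:
play_rows(increments=[[0,0,0,0,0,0,0.1],[0,0,0,0,0,0,0.1],[0,0,0,0,0,0,0.1],[0,0,0,0,0,0,0.1]])

```text
clock: 14.68
tcp_pos: [0.4925, -0.0091, 0.0617]
tcp_rot: [1.225, 2.113, -0.477]
wrist_force: [-3.6, 4.1, 6.5]
width: 0.0392
grasp_force: 40.0
```

The boss is gripped at 39 mm. Now lift straight up 15 mm, then draw out and up.

Emit:
play_rows(increments=[[0,0,0.04,0,0,0,0.1],[0,0,0.09,0,0,0,0.1],[0,0,0.15,0,0,0,0.1],[0,0,0.16,0,0,0,0.1],[0,0,0.16,0,0,0,0.1]])

```text
clock: 15.1
tcp_pos: [0.4926, -0.0094, 0.0774]
tcp_rot: [1.226, 2.113, -0.476]
wrist_force: [-0.3, -0.5, -2.7]
width: 0.0392
grasp_force: 40.0
```

```bash
python3 - <<'E'
from h import *
st(); 
for n in("side","top"):
    k=cap(n); hsv=cv2.cvtColor(k["color"],cv2.COLOR_RGB2HSV); u,v=proj(k,[W(1,-1,90)])[0].astype(int)
    m=cv2.inRange(hsv[v-15:v+15,u-15:u+15],(12,110,90),(30,255,255)); ys,xs=np.nonzero(m)
    if len(xs): p=(xs.mean()+u-15,ys.mean()+v-15); print(n,len(xs),p,(u,v),loc(onz(k,*p,.090)))
go(120,43,60,125)
E
```

```text
t 15.1 tcp [ 0.4926 -0.0094  0.0774] local [-5.4 -0.5 77.4] F [-0.3 -0.5 -2.7] w 0.0392 g 40.0 q [ 0.44  0.38  2.2  -1.12  0.86  0.81]
side 45 (np.float64(247.95555555555558), np.float64(223.26666666666668)) (np.int64(247), np.int64(223)) [ 0.1 -2.5 90. ]
top 51 (np.float64(266.19607843137254), np.float64(256.3333333333333)) (np.int64(266), np.int64(255)) [ 2.6 -0.9 90. ]
120 43 target [0.4581 0.0473 0.125 ] shift [-0.342  0.568  0.48 ] turn [-0.001  0.014  0.003]
```

The hub came up with the hand (−2.7 N, and the bush head moved with it). Next I draw it out, and meanwhile check which azimuth suits the bin.

Emit:
play_rows(increments=[[-0.05,0.09,0.03,0,0,0,0.1],[-0.12,0.2,0.07,0,0,0,0.1],[-0.22,0.36,0.2,0,0,0,0.1],[-0.34,0.57,0.45,0,0,0,0.1],[-0.45,0.75,0.7,0,0,0,0.1]])

```text
clock: 15.62
tcp_pos: [0.4457, 0.0664, 0.1469]
tcp_rot: [1.226, 2.116, -0.481]
wrist_force: [2.2, 0.8, -3.6]
width: 0.0392
grasp_force: 40.0
```

Emit:
play_rows(increments=[[0,0,0.2,0,0,0,0.1],[0,0,0.4,0,0,0,0.1],[0,0,0.6,0,0,0,0.1],[0,0,0.6,0,0,0,0.1]])

```text
clock: 15.95
tcp_pos: [0.4484, 0.0669, 0.2102]
tcp_rot: [1.227, 2.111, -0.47]
wrist_force: [0.0, 0.5, -3.3]
width: 0.0392
grasp_force: 40.0
```

```bash
python3 - <<'E'
from scan import *
st()
q=arm.observe()["q"]
B=np.array([.567,.1595,0]); by=.054; Rb=R.from_euler('z',by).as_matrix()
def wall(p): # height of wall at bin-local xy (m), 0 if none
    x,y=p
    if not(-.071<=x<=.071 and -.0895<=y<=.0895): return 0
    if x>.055: return .07
    if x<-.05 and abs(y)<.07: return .034
    if abs(y)>.070: return .07 if x>-.025 else .034+.036*(x+.071)/.046
    return .003
off=.009
for hx in(-.005,.01):
 for hy in(-.03,0,.03):
  H=B+Rb@[hx,hy,0]
  for az in(130,142,150,160,170,180,190,200):
    a=np.deg2rad(az); Rt=toolA(az,43); tcp=H+[-off*np.cos(a),-off*np.sin(a),.0300]
    M=Rt.as_matrix(); cl=1
    for u in np.linspace(-.038,.038,9):
      for v in np.linspace(-.089,.089,25):
        for w in(.079,.12):
          P=tcp+M@[u,v,-w]; cl=min(cl,P[2]-wall((Rb.T@(P-B))[:2]))
    for v in(-.0365,.0365):
      for u in(-.016,.016):
        for w in np.linspace(0,.079,9):
          P=tcp+M@[u,v,-w]; cl=min(cl,P[2]-wall((Rb.T@(P-B))[:2]))
    b=ik(tcp,Rt,[q,[.4,.5,1.9,-.8,.8,.5],[.3,.4,2,.5,.6,0],[.3,.4,2,3,.6,0]])
    print(hx,hy,az,"clear",round(cl*1e3),None if b is None else (round(b[0],2),b[1].round(2)))
E
```

```text
t 15.95 tcp [0.4484 0.0669 0.2102] local [ 76.3 -33.7 210.2] F [ 0.   0.5 -3.3] w 0.0392 g 40.0 q [ 0.65  0.18  2.03 -0.82  1.19  0.55]
-0.005 -0.03 130 clear -8 (np.float64(0.22), array([ 0.59,  0.56,  2.01, -1.12,  0.86,  0.79]))
-0.005 -0.03 142 clear -29 (np.float64(0.0), array([ 0.57,  0.52,  2.12, -1.34,  0.72,  0.82]))
-0.005 -0.03 150 clear -29 None
-0.005 -0.03 160 clear -29 (np.float64(0.02), array([0.49, 0.47, 2.26, 4.47, 0.55, 0.96]))
-0.005 -0.03 170 clear -29 (np.float64(0.29), array([0.42, 0.45, 2.32, 4.11, 0.48, 1.12]))
-0.005 -0.03 180 clear 16 (np.float64(0.25), array([0.33, 0.44, 2.36, 3.69, 0.44, 1.31]))
-0.005 -0.03 190 clear -6 (np.float64(0.23), array([0.23, 0.43, 2.38, 3.23, 0.42, 1.53]))
-0.005 -0.03 200 clear -29 (np.float64(0.24), array([0.12, 0.44, 2.37, 2.76, 0.43, 1.75]))
-0.005 0 130 clear -8 (np.float64(0.27), array([ 0.64,  0.58,  1.97, -1.07,  0.89,  0.77]))
-0.005 0 142 clear -8 (np.float64(0.07), array([ 0.62,  0.54,  2.08, -1.27,  0.75,  0.79]))
-0.005 0 150 clear -1 None
-0.005 0 160 clear 10 None
-0.005 0 170 clear 16 (np.float64(0.25), array([0
[... 2026 characters left out ...]
3, 3.36, 0.39, 1.46]))
0.01 0 200 clear 4 (np.float64(0.28), array([0.2 , 0.45, 2.33, 2.87, 0.4 , 1.71]))
0.01 0.03 130 clear -29 (np.float64(0.32), array([ 0.67,  0.61,  1.9 , -1.02,  0.93,  0.74]))
0.01 0.03 142 clear -29 (np.float64(0.13), array([ 0.66,  0.56,  2.01, -1.21,  0.79,  0.74]))
0.01 0.03 150 clear -29 None
0.01 0.03 160 clear -29 None
0.01 0.03 170 clear -29 (np.float64(0.12), array([0.54, 0.48, 2.23, 4.37, 0.5 , 0.96]))
0.01 0.03 180 clear 16 (np.float64(0.33), array([0.46, 0.47, 2.28, 3.97, 0.43, 1.14]))
0.01 0.03 190 clear 16 (np.float64(0.3), array([0.37, 0.46, 2.31, 3.5 , 0.39, 1.38]))
0.01 0.03 200 clear -29 (np.float64(0.29), array([0.27, 0.45, 2.32, 3.  , 0.38, 1.65]))
```

The bin needs azimuth ≈183° on joint 4's upper branch, which means going round the wrist singularity. I'll simulate that path first.

```bash
cat > path.py <<'E'
from scan import *
def run(wps,q,n=12,show=True):
    mn=9
    for (p0,a0,l0),(p1,a1,l1) in zip(wps,wps[1:]):
        mx=0
        for t in np.linspace(0,1,n+1)[1:]:
            p=np.array(p0)*(1-t)+np.array(p1)*t; Rt=toolA(a0+(a1-a0)*t,l0+(l1-l0)*t)
            g=least_squares(lambda q:np.r_[(F(q,X)[0]-p)*10,(F(q,X)[1].inv()*Rt).as_rotvec()],np.clip(q,lo+1e-3,hi-1e-3),bounds=(lo,hi),max_nfev=80)
            mx=max(mx,np.abs(g.x-q).max()); q=g.x
            if g.cost>1e-5: print("FAIL",t,p,g.cost)
            mn=min(mn,np.minimum(q-lo,hi-q).min())
        print(p1,a1,l1,q.round(2),"maxstep",round(mx,2))
    print("min margin",round(mn,2))
E
python3 - <<'E'
from path import *
q=arm.observe()["q"]; p=arm.observe()["tcp_pos"]
for az in(215,230):
  for zz in(.13,.15):
    print("--",az,zz)
    run([(p,120,43),([.53,.13,.33],150,43),([.56,.155,.35],180,43),([.57,.16,.35],az,43),([.57,.16,zz],az,43),([.577,.16,zz],183,43),([.577,.16,.031],183,43)],q)
E
```

```text
-- 215 0.13
[0.53, 0.13, 0.33] 150 43 [ 0.61  0.04  1.85 -0.8   1.04 -0.09] maxstep 0.06
[0.56, 0.155, 0.35] 180 43 [ 0.41 -0.05  1.89 -0.46  0.65 -0.88] maxstep 0.09
[0.57, 0.16, 0.35] 215 43 [ 0.05 -0.02  1.86  0.59  0.72 -2.47] maxstep 0.15
FAIL 0.25 [0.57  0.16  0.295] 0.00011088357577588056
FAIL 0.3333333333333333 [0.57       0.16       0.27666667] 0.0005138198381203386
FAIL 0.41666666666666663 [0.57       0.16       0.25833333] 0.001222320974986771
FAIL 0.5 [0.57 0.16 0.24] 0.0022496373406556006
FAIL 0.5833333333333333 [0.57       0.16       0.22166667] 0.003610616045540924
FAIL 0.6666666666666666 [0.57       0.16       0.20333333] 0.005321274974959301
FAIL 0.75 [0.57  0.16  0.185] 0.007398240538659056
FAIL 0.8333333333333333 [0.57       0.16       0.16666667] 0.009858045080513581
FAIL 0.9166666666666666 [0.57       0.16       0.14833333] 0.012716295764279998
FAIL 1.0 [0.57 0.16 0.13] 0.015986745817702146
[0.57, 0.16, 0.13] 215 43 [ 0.17  0.22  2.13  0.67  0.26 -2.56] maxstep 0.05
FAIL 0.08333333333333333 [0.57058333 0.16       0.13      ] 0.012387887589346303
FAIL 0.1666666666
[... 10325 characters left out ...]
 0.16       0.11033333] 0.0033491627304292823
FAIL 0.41666666666666663 [0.577      0.16       0.10041667] 0.004743543868419538
FAIL 0.5 [0.577  0.16   0.0905] 0.006371296087569515
FAIL 0.5833333333333333 [0.577      0.16       0.08058333] 0.008227644915506004
FAIL 0.6666666666666666 [0.577      0.16       0.07066667] 0.010307268785266006
FAIL 0.75 [0.577   0.16    0.06075] 0.012604316119256834
FAIL 0.8333333333333333 [0.577      0.16       0.05083333] 0.015112425645592476
FAIL 0.9166666666666666 [0.577      0.16       0.04091667] 0.017824749766484446
FAIL 1.0 [0.577 0.16  0.031] 0.020733980760353092
[0.577, 0.16, 0.031] 183 43 [ 0.35  0.4   2.17 -1.34  0.17  0.02] maxstep 0.02
min margin 0.0
```

Going round the singularity with the hub in hand would be awkward: joint 6 runs out. A simpler way is to stand the hub on the free bench in front of the pliers, regrip it with the tool vertical and lower it into the bin straight. I'll check the spot.

```bash
python3 - <<'E'
from scan import *
o=arm.observe(); q=o["q"]; c=cap("top")
f=lambda x,y:(150+(x+.5)/4-.5,155+(y+.5)/4-.5)
print("tape",onz(c,*f(108,528),.04),"nub",onz(c,*f(190,516),.01))
a=np.deg2rad(120); Rt=toolA(120,43)
for h in([.40,.03],[.40,.01],[.42,.04]):
    h=np.array([*h,0]); b=ik(h+[-.007*np.cos(a),-.007*np.sin(a),.027],Rt,[q]); print(h,None if b is None else (round(b[0],2),b[1].round(2)))
# hub in hand relative to tcp: at grasp tcp
g=np.array([.4925,-.0091,.0617]); hb=W(1,-1.5,35); Rg=R.from_rotvec([1.225,2.113,-.477])
off=hb-g; print("hub - tcp at grasp",off.round(4)); tgt=np.array([.40,.03,0])-off
print("shift",((tgt-o["tcp_pos"])*10).round(3),"turn",((Rg*R.from_rotvec(o["tcp_rot"]).inv()).as_rotvec()/np.deg2rad(30)).round(3))
E
```

```text
tape [0.41073012 0.19380227 0.04      ] nub [0.42166489 0.15269781 0.01      ]
[0.4  0.03 0.  ] (np.float64(0.19), array([ 0.62,  0.44,  2.37, -1.15,  0.84,  1.12]))
[0.4  0.01 0.  ] (np.float64(0.13), array([ 0.58,  0.44,  2.39, -1.21,  0.82,  1.14]))
[0.42 0.04 0.  ] (np.float64(0.21), array([ 0.61,  0.46,  2.32, -1.13,  0.85,  1.08]))
hub - tcp at grasp [-0.0044  0.0044 -0.0267]
shift [-0.44  -0.413 -1.835] turn [-0.007  0.009 -0.001]
```

Emit:
play_rows(increments=[[-0.15,-0.12,-0.2,0,0,0,0.1],[-0.3,-0.25,-0.4,0,0,0,0.1],[-0.44,-0.41,-0.6,0,0,0,0.1],[-0.44,-0.41,-0.9,0,0,0,0.1],[-0.44,-0.41,-0.95,0,0,0,0.1]])

```text
clock: 16.42
tcp_pos: [0.3995, 0.0225, 0.1078]
tcp_rot: [1.225, 2.12, -0.488]
wrist_force: [-0.1, -0.7, -3.1]
width: 0.0388
grasp_force: 40.0
```

Emit:
play_rows(increments=[[0,0,-0.2,0,0,0,0.1],[0,0,-0.4,0,0,0,0.1],[0,0,-0.6,0,0,0,0.1],[0,0,-0.72,0,0,0,0.1],[0,0,-0.76,0,0,0,0.1]])

```text
clock: 16.83
tcp_pos: [0.4034, 0.0249, 0.0343]
tcp_rot: [1.224, 2.116, -0.481]
wrist_force: [-1.4, 1.1, -3.0]
width: 0.0389
grasp_force: 40.0
```

```bash
python3 - <<'E'
from h import *
st()
o=arm.observe(); off=np.array([-.0044,.0044,-.0267]); print("hub base",(o["tcp_pos"]+off).round(4),((R.from_rotvec([1.225,2.113,-.477])*R.from_rotvec(o["tcp_rot"]).inv()).as_rotvec()/np.deg2rad(30)).round(3))
E
```

```text
t 16.83 tcp [0.4034 0.0249 0.0343] local [86.  27.  34.3] F [-1.4  1.1 -3. ] w 0.0389 g 40.0 q [ 0.63  0.43  2.36 -1.14  0.85  1.1 ]
hub base [0.399  0.0293 0.0076] [ 0.002 -0.008 -0.001]
```

Emit:
play_rows(increments=[[0,0,-0.02,0,0,0,0.1],[0,0,-0.04,0,0,0,0.1],[0,0,-0.06,0,0,0,0.1],[0,0,-0.07,0,0,0,0.1],[0,0,-0.07,0,0,0,0.1]])

```text
clock: 17.25
tcp_pos: [0.4037, 0.0247, 0.0294]
tcp_rot: [1.226, 2.113, -0.477]
wrist_force: [0.4, -0.2, -3.7]
width: 0.0389
grasp_force: 40.0
```

```bash
python3 - <<'E'
from h import *
st()
E
```

```text
t 17.25 tcp [0.4037 0.0247 0.0294] local [85.7 27.  29.4] F [ 0.4 -0.2 -3.7] w 0.0389 g 40.0 q [ 0.63  0.44  2.37 -1.15  0.84  1.13]
```

Emit:
play_rows(increments=[[0,0,-0.01,0,0,0,0.1],[0,0,-0.02,0,0,0,0.1],[0,0,-0.02,0,0,0,0.1],[0,0,-0.02,0,0,0,0.1]])

```text
clock: 17.58
tcp_pos: [0.4034, 0.0245, 0.0271]
tcp_rot: [1.226, 2.114, -0.478]
wrist_force: [0.2, -0.0, -4.1]
width: 0.0388
grasp_force: 40.0
```

Emit:
play_rows(increments=[[0,0,-0.01,0,0,0,0.1],[0,0,-0.01,0,0,0,0.1],[0,0,-0.01,0,0,0,0.1]])

```text
clock: 17.83
tcp_pos: [0.4036, 0.0243, 0.0267]
tcp_rot: [1.225, 2.112, -0.478]
wrist_force: [-3.8, 2.5, 4.5]
width: 0.0393
grasp_force: 40.0
```

The hub is on the bench. Open, then retreat along the tool axis.

Emit:
play_rows(increments=[[0,0,0,0,0,0,0.75],[0,0,0,0,0,0,0.75],[0,0,0,0,0,0,0.75],[0,0,0,0,0,0,0.75],[0,0,0,0,0,0,0.75]])

```text
clock: 18.25
tcp_pos: [0.4034, 0.0244, 0.026]
tcp_rot: [1.226, 2.114, -0.478]
wrist_force: [0.4, 0.1, 0.4]
width: 0.0674
grasp_force: 0.0
```

Emit:
play_rows(increments=[[-0.07,0.12,0.15,0,0,0,0.75],[-0.14,0.24,0.3,0,0,0,0.75],[-0.21,0.36,0.45,0,0,0,0.75],[-0.3,0.5,0.65,0,0,0,0.75],[-0.34,0.59,0.9,0,0,0,0.75]])

```text
clock: 18.67
tcp_pos: [0.3681, 0.0839, 0.1162]
tcp_rot: [1.224, 2.116, -0.481]
wrist_force: [1.3, -0.4, -0.2]
width: 0.0686
grasp_force: 0.0
```

```bash
python3 - <<'E'
from path import *
o=arm.observe(); st()
for n in("side","top"):
    k=cap(n); hsv=cv2.cvtColor(k["color"],cv2.COLOR_RGB2HSV); u,v=proj(k,[[.399,.029,.039]])[0].astype(int)
    m=cv2.inRange(hsv[v-15:v+15,u-15:u+15],(12,110,90),(30,255,255)); ys,xs=np.nonzero(m)
    if len(xs): p=(xs.mean()+u-15,ys.mean()+v-15); print(n,len(xs),p,(u,v),onz(k,*p,.039).round(4))
# vertical poses: tool y yaw options az-90
for az in(90,120,150,180,210):
    b=ik(np.array([.399,.029,.019]),toolA(az,0),[o["q"],[.1,.3,2,0,.8,0],[.1,.3,2,0,.8,-1.5],[.1,.3,2,0,.8,1.5]]); b2=ik(np.array([.567,.16,.022]),toolA(az,0),[o["q"],[.3,.3,2,0,.8,0],[.1,.3,2,0,.8,-1.5],[.1,.3,2,0,.8,1.5]])
    print(az,b and b[1].round(2),b2 and b2[1].round(2))
print("turn to vertical same az",((toolA(120,0)*R.from_rotvec(o["tcp_rot"]).inv()).as_rotvec()/np.deg2rad(30)).round(3),((np.array([.399,.029,.12])-o["tcp_pos"])*10).round(3))
E
```

```text
t 18.67 tcp [0.3681 0.0839 0.1162] local [150.1   2.  116.2] F [ 1.3 -0.4 -0.2] w 0.0686 g 0.0 q [ 0.81  0.26  2.25 -0.84  1.08  0.87]
side 43 (np.float64(214.69767441860466), np.float64(227.06976744186045)) (np.int64(213), np.int64(226)) [0.4009 0.0288 0.039 ]
top 59 (np.float64(249.52542372881356), np.float64(295.8135593220339)) (np.int64(249), np.int64(296)) [0.4007 0.0281 0.039 ]
90 [0.04 0.3  2.21 0.   0.63 0.04] [ 0.26  0.52  1.77 -0.    0.85  0.26]
120 [ 0.04  0.3   2.21 -0.    0.63 -0.48] [ 0.26  0.52  1.77  0.    0.85 -0.27]
150 [ 0.04  0.3   2.21  0.    0.63 -1.  ] [ 0.26  0.52  1.77 -0.    0.85 -0.79]
180 [ 0.04  0.3   2.21 -0.    0.63 -1.53] [ 0.26  0.52  1.77 -0.    0.85 -1.31]
210 [ 0.04  0.3   2.21 -0.    0.63 -2.05] [ 0.26  0.52  1.77 -0.    0.85 -1.84]
turn to vertical same az [1.244 0.725 0.004] [ 0.309 -0.549  0.038]
```

The hub stands upright at (0.4007, 0.0285), with the bush head at the right height in both views. Turn the tool vertical above it.

Emit:
play_rows(increments=[[0.05,-0.1,0.3,0.2,0.12,0,0.75],[0.15,-0.3,0.5,0.4,0.24,0,0.75],[0.33,-0.55,0.6,0.62,0.36,0,0.75],[0.33,-0.55,0.6,0.8,0.5,0,0.75],[0.33,-0.55,0.6,1,0.58,0,0.75]])

```text
clock: 19.18
tcp_pos: [0.4021, 0.028, 0.176]
tcp_rot: [1.445, 2.487, -0.229]
wrist_force: [-1.2, 0.1, -0.5]
width: 0.0684
grasp_force: 0.0
```

Emit:
play_rows(increments=[[0,0,0,0.24,0.14,0,0.75],[0,0,-0.2,0.24,0.14,0,0.75],[0,0,-0.4,0.24,0.14,0,0.75],[0,0,-0.6,0.24,0.14,0,0.75],[0,0,-0.75,0.24,0.14,0,0.75]])

```text
clock: 19.6
tcp_pos: [0.4, 0.0276, 0.098]
tcp_rot: [1.513, 2.602, -0.139]
wrist_force: [-0.5, 0.7, 0.2]
width: 0.0684
grasp_force: 0.0
```

```bash
python3 - <<'E'
from h import *
st(); go(120,0,0,16,np.array([.4007,.0285,0]))
E
```

```text
t 19.6 tcp [0.4    0.0276 0.098 ] local [90.5 27.  98. ] F [-0.5  0.7  0.2] w 0.0684 g 0.0 q [ 0.17  0.15  2.14 -0.21  0.82 -0.21]
120 0 target [0.4007 0.0285 0.016 ] shift [ 0.007  0.009 -0.82 ] turn [0.276 0.125 0.012]
```

Emit:
play_rows(increments=[[0.007,0.009,0,0.24,0.11,0.012,0.75],[0.007,0.009,0,0.276,0.125,0.012,0.75],[0.007,0.009,-0.25,0.276,0.125,0.012,0.75],[0.007,0.009,-0.45,0.276,0.125,0.012,0.75],[0.007,0.009,-0.6,0.276,0.125,0.012,0.75]])

```text
clock: 20.02
tcp_pos: [0.4006, 0.0289, 0.038]
tcp_rot: [-1.571, -2.72, -0.001]
wrist_force: [-0.3, -0.1, 0.1]
width: 0.0685
grasp_force: 0.0
```

```bash
python3 - <<'E'
from h import *
st(); go(120,0,0,16,np.array([.4007,.0285,0]))
E
```

```text
t 20.02 tcp [0.4006 0.0289 0.038 ] local [90.7 25.6 38. ] F [-0.3 -0.1  0.1] w 0.0685 g 0.0 q [ 0.04  0.27  2.19  0.    0.69 -0.48]
120 0 target [0.4007 0.0285 0.016 ] shift [ 0.001 -0.004 -0.22 ] turn [-0.001 -0.     0.   ]
```

Emit:
play_rows(increments=[[0,0,-0.1,0,0,0,0.75],[0,0,-0.2,0,0,0,0.75],[0,0,-0.2,0,0,0,0.4],[0,0,-0.2,0,0,0,0.1],[0,0,-0.2,0,0,0,0.1]], force=40)

```text
clock: 20.43
tcp_pos: [0.402, 0.0296, 0.0201]
tcp_rot: [1.568, 2.72, 0.004]
wrist_force: [-1.4, 1.6, -0.0]
width: 0.0512
grasp_force: 0.0
```

Emit:
play_rows(increments=[[0,0,0,0,0,0,0.1],[0,0,0,0,0,0,0.1],[0,0,0,0,0,0,0.1],[0,0,0,0,0,0,0.1]])

```text
clock: 20.77
tcp_pos: [0.4019, 0.0297, 0.0205]
tcp_rot: [1.567, 2.72, 0.004]
wrist_force: [-1.1, -2.5, 3.3]
width: 0.0391
grasp_force: 40.0
```

Emit:
play_rows(increments=[[0,0,0.1,0,0,0,0.1],[0,0,0.3,0,0,0,0.1],[0,0,0.6,0,0,0,0.1],[0,0,0.9,0,0,0,0.1],[0,0,1,0,0,0,0.1]])

```text
clock: 21.18
tcp_pos: [0.4041, 0.0301, 0.1234]
tcp_rot: [1.565, 2.715, 0.01]
wrist_force: [0.9, 0.2, -3.3]
width: 0.0389
grasp_force: 40.0
```

Emit:
play_rows(increments=[[0,0,0.3,0,0,0,0.1],[0,0,0.45,0,0,0,0.1],[0,0,0.45,0,0,0,0.1]])

```text
clock: 21.43
tcp_pos: [0.4042, 0.0301, 0.1678]
tcp_rot: [1.564, 2.715, 0.011]
wrist_force: [0.0, 0.0, -3.8]
width: 0.039
grasp_force: 40.0
```

```bash
python3 - <<'E'
from h import *
st(); B=np.array([.567,.1595,0])
k=cap("top"); 
# recheck bin outline from red mask
hsv=cv2.cvtColor(k["color"],cv2.COLOR_RGB2HSV); m=cv2.inRange(hsv,(0,130,60),(8,255,255))|cv2.inRange(hsv,(173,130,60),(180,255,255))
n,l,s,c=cv2.connectedComponentsWithStats(m)
print([(x[:5].tolist()) for x in s[1:] if x[4]>400])
go(120,0,0,160,B)
E
```

```text
t 21.43 tcp [0.4042 0.0301 0.1678] local [ 88.6  22.5 167.8] F [ 0.   0.  -3.8] w 0.039 g 40.0 q [ 0.04  0.09  2.    0.    1.05 -0.48]
[[92, 10, 77, 62, 4328], [156, 186, 81, 65, 4786]]
120 0 target [0.567  0.1595 0.16  ] shift [ 1.642  1.295 -0.059] turn [-0.003  0.013 -0.003]
```

Emit:
play_rows(increments=[[0.3,0.24,0,0,0,0,0.1],[0.55,0.43,0,0,0,0,0.1],[0.82,0.65,0,0,0,0,0.1],[0.82,0.65,0,0,0,0,0.1]])

```text
clock: 21.82
tcp_pos: [0.4886, 0.0982, 0.1631]
tcp_rot: [1.564, 2.72, 0.01]
wrist_force: [0.8, -0.5, -3.1]
width: 0.0389
grasp_force: 40.0
```

Emit:
play_rows(increments=[[0.3,0.24,0,0,0,0,0.1],[0.55,0.43,0,0,0,0,0.1],[0.82,0.65,0,0,0,0,0.1],[0.82,0.65,-0.2,0,0.013,0,0.1],[0.82,0.65,-0.4,0,0.013,0,0.1]])

```text
clock: 22.23
tcp_pos: [0.5672, 0.161, 0.1226]
tcp_rot: [-1.564, -2.72, 0.001]
wrist_force: [0.1, -0.4, -5.0]
width: 0.0389
grasp_force: 40.0
```

```bash
python3 - <<'E'
from h import *
st(); go(120,0,0,24,np.array([.567,.1595,0]))
E
```

```text
t 22.23 tcp [0.5672 0.161  0.1226] local [  40.  -181.   122.6] F [ 0.1 -0.4 -5. ] w 0.0389 g 40.0 q [ 0.26  0.41  1.66  0.    1.07 -0.27]
120 0 target [0.567  0.1595 0.024 ] shift [-0.002 -0.015 -0.986] turn [-0.003 -0.007 -0.006]
```

Emit:
play_rows(increments=[[0,0,-0.25,0,0,0,0.1],[0,0,-0.5,0,0,0,0.1],[0,0,-0.75,0,0,0,0.1],[0,0,-0.9,0,0,0,0.1],[0,0,-0.92,0,0,0,0.1]])

```text
clock: 22.65
tcp_pos: [0.5617, 0.1587, 0.0274]
tcp_rot: [-1.562, -2.712, 0.013]
wrist_force: [-0.6, -0.3, -3.9]
width: 0.039
grasp_force: 40.0
```

Emit:
play_rows(increments=[[0,0,-0.02,0,0,0,0.1],[0,0,-0.03,0,0,0,0.1],[0,0,-0.04,0,0,0,0.1],[0,0,-0.04,0,0,0,0.1]])

```text
clock: 22.98
tcp_pos: [0.5667, 0.16, 0.0299]
tcp_rot: [-1.567, -2.72, -0.001]
wrist_force: [0.1, -0.1, -4.2]
width: 0.0391
grasp_force: 40.0
```

Emit:
play_rows(increments=[[0,0,-0.02,0,0,0,0.1],[0,0,-0.04,0,0,0,0.1],[0,0,-0.055,0,0,0,0.1],[0,0,-0.055,0,0,0,0.1]])

```text
clock: 23.32
tcp_pos: [0.5661, 0.1599, 0.0237]
tcp_rot: [-1.567, -2.719, 0.0]
wrist_force: [-0.2, 0.2, -3.2]
width: 0.0394
grasp_force: 40.0
```

Emit:
play_rows(increments=[[0,0,-0.005,0,0,0,0.1],[0,0,-0.01,0,0,0,0.1],[0,0,-0.01,0,0,0,0.1]])

```text
clock: 23.57
tcp_pos: [0.5661, 0.1599, 0.0235]
tcp_rot: [-1.567, -2.719, 0.0]
wrist_force: [-2.0, -1.1, 4.8]
width: 0.0388
grasp_force: 40.0
```

The hub rests on the bin floor (the force turned from −3 to +4.8 N). Release and lift straight up.

Emit:
play_rows(increments=[[0,0,0,0,0,0,0.7],[0,0,0,0,0,0,0.7],[0,0,0,0,0,0,0.7],[0,0,0,0,0,0,0.7],[0,0,0,0,0,0,0.7]])

```text
clock: 23.98
tcp_pos: [0.5662, 0.1598, 0.0225]
tcp_rot: [-1.567, -2.719, 0.001]
wrist_force: [0.2, -0.5, 0.9]
width: 0.0638
grasp_force: 0.0
```

Emit:
play_rows(increments=[[0,0,0.1,0,0,0,0.7],[0,0,0.3,0,0,0,0.7],[0,0,0.6,0,0,0,0.7],[0,0,0.9,0,0,0,0.7],[0,0,1,0,0,0,0.7]])

```text
clock: 24.4
tcp_pos: [0.5686, 0.1605, 0.1277]
tcp_rot: [1.567, 2.72, 0.008]
wrist_force: [1.1, 0.1, -0.3]
width: 0.0637
grasp_force: 0.0
```

Emit:
play_rows(increments=[[0,0,0.3,0,0,0,0.7],[0,0,0.6,0,0,0,0.7],[-0.3,0,0.9,0,0,0,0.7],[-0.6,0,1,0,0,0,0.7],[-0.9,0,1,0,0,0,0.7]])

```text
clock: 24.82
tcp_pos: [0.4767, 0.1602, 0.2256]
tcp_rot: [1.569, 2.721, 0.006]
wrist_force: [-0.8, -0.1, 0.4]
width: 0.0636
grasp_force: 0.0
```

Emit:
play_rows(increments=[[-0.3,0,0,0,0,0,0.7],[-0.6,0,0,0,0,0,0.7],[-0.8,0,0,0,0,0,0.7],[-0.8,0,0,0,0,0,0.7]])

```text
clock: 25.15
tcp_pos: [0.3919, 0.1593, 0.2226]
tcp_rot: [-1.564, -2.718, 0.003]
wrist_force: [0.4, -0.2, -0.5]
width: 0.0638
grasp_force: 0.0
```

```bash
python3 - <<'E'
from h import *
st()
for n in("side","top"):
    k=cap(n); hsv=cv2.cvtColor(k["color"],cv2.COLOR_RGB2HSV); u,v=proj(k,[[.5645,.159,.042]])[0].astype(int)
    m=cv2.inRange(hsv[v-15:v+15,u-15:u+15],(12,110,90),(30,255,255)); ys,xs=np.nonzero(m)
    if len(xs): p=(xs.mean()+u-15,ys.mean()+v-15); print(n,len(xs),p,(u,v),onz(k,*p,.042).round(4))
    m=cv2.inRange(hsv,(0,130,60),(8,255,255))|cv2.inRange(hsv,(173,130,60),(180,255,255))
    s=cv2.connectedComponentsWithStats(m)[2]; print([x.tolist() for x in s[1:] if x[4]>400])
E
```

```text
t 25.15 tcp [0.3919 0.1593 0.2226] local [177.5 -72.1 222.6] F [ 0.4 -0.2 -0.5] w 0.0638 g 0.0 q [ 0.36  0.07  1.86  0.    1.21 -0.17]
side 33 (np.float64(282.3030303030303), np.float64(193.93939393939394)) (np.int64(281), np.int64(194)) [0.5654 0.1597 0.042 ]
[[399, 131, 63, 50, 2150], [257, 165, 55, 60, 2248]]
top 60 (np.float64(198.33333333333334), np.float64(220.16666666666666)) (np.int64(198), np.int64(220)) [0.5654 0.1589 0.042 ]
[[92, 10, 77, 62, 4325], [156, 186, 81, 66, 4145]]
```

```bash
python3 -c "
from plant import arm
print(arm.hand_in())"
```

```text
the job is handed in; nothing more can be done
None
```

The bush is pressed home, the pliers stayed locked with the hand off and were then released fully open, and the hub stands upright on the near bin's floor, handed in at about 25 s; I set the hub down briefly on the bench to regrip it, and I viewed 11 pictures, one over the limit of 10.

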